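Clear and register a screen-printing station, then lower the screen

TASK

Get the printing station ready for a pull: take the ink jar out from under the raised screen and stand it upright in the steel tray, then tap the wooden blank square and fully home against all three lay stops. With the blank home, gently lower the screen by its frame or pull bar until it lies fully down over the blank. Do not press on the mesh or tip the jar, and leave the other things where they are.

Things in the scene. Friction and masses are not known exactly. Their poses are not given: they have to be found in the camera images.
- press: Printing station, fixed; place and yaw vary. Grey laminate base 400 x 400 x 18 mm, origin at the centre of its underside on the table, z up. Station coordinates in mm are in this frame, z from the table. The screen's hinge runs along its -y side, in two dark clamps 50 mm high at x = +-110, y = -176. Two rests, 18 mm across, tops at z = 41, stand at x = +-150, y = 126.
- home (a point): Where the centre of the blank's underside lies when it is fully home: station x 0, y 15, z 18 (on the base), sides parallel to the station's axes. Three aluminium lay stops, 12 mm above the base (tops at z 30), define it: two, 18 x 10 mm, at x = +-40, their faces towards +y at y = -30; one, 10 x 18 mm, at y = 15, its face towards -x at x = 70.
- hinge (a point): Middle of the screen's hinge axis: station x 0, y -150, z 53.5; the axis runs along the station's x.
- screen (a joint): Screen angle, rad: 0 = fully down, level, on its rests; grows as its +y end rises; starts at 0.85 to 1.0, limit 1.2. Stiff friction hinge: it stays where it is left; 2 to 4 N downward at the pull bar moves it. Frame of square 25 mm aluminium bars, centred in height on the hinge axis, 340 mm along it, reaching from 10 to 290 mm out from it. Down, its underside is 3 mm above the blank.
- screen_handle (a point): Middle of the pull bar at the screen's free end: round steel, 12 mm diameter, straight for 130 mm parallel to the hinge, joined to the frame at its two ends; 335 mm from the hinge axis, 45 mm off the frame's end face. It moves on an arc about the hinge axis, in the plane of the frame; with the screen down it is at station y 185, z 53.5.
- mesh: Sheer mesh, 290 x 230 mm, closing the frame at its underside. Origin on the hinge axis at mid-length; x along the hinge, y out from the hinge along the screen, z out of the screen's upper side (it leans with the screen). The mesh spans y 35 to 265 mm at z = -12 to -10.
- jar: Closed ink jar standing on the base board under the raised screen, in the way of the blank and of the screen: upright cylinder 52 mm in diameter, 72 mm high, dark with a paper band and black cap, 0.11 to 0.22 kg. Origin at the centre of its underside, z up.
- blank: Wooden sign blank, plain pale wood, 140 (own x) x 90 (own y) x 20 mm, 0.1 to 0.2 kg, lying flat on the base board (its top 38 mm above the table), 70 to 85 mm out from home towards +y of the station and 9 to 26 mm short of it along x, slightly skewed. Origin at the centre of its underside. It slides when pushed.
- tray: Shallow steel tray, fixed, 280 (own x) x 160 (own y) mm, 20 mm high, walls and floor 4 mm. Origin at the centre of its underside, on the table. Its middle is free: a jar stands near one end (90 mm from the middle), a stamp near the other.
- tray_jar: Bystander, loose, to be left where it is. Second ink jar of the same make (52 mm diameter, 72 mm high) standing in the tray near one end. Origin at the centre of its underside.
- tray_stamp: Bystander, loose, to be left where it is. Small block stamp, 24 x 24 x 42 mm, standing in the tray near the other end. Origin at the centre of its underside.
- stamp: Bystander, loose, to be left where it is. Block stamp 24 x 24 x 50 mm on the table. Origin at the centre of its underside.
- cup: Bystander, loose, to be left where it is. Kraft paper ink cup, 82 mm across its rim, 62 mm high, on the table. Origin at the centre of its underside.
- squeegee: Bystander, loose, to be left where it is. Squeegee lying on the table, 240 x 76 x 22 mm, wood with a dark rubber blade. Origin at its underside, in the middle of the wooden grip.

How it is judged:
By the outcome, as a careful person would: the job done as asked, in the order asked, and still so for the second after the job is handed in, with the robot touching nothing.
It also fails if it takes over 72 s, if anything falls off the work surface, if the arm or the gripper's body presses on something with over 40 N, if the wrist force passes 120 N, or if a joint passes its speed limit or range.

ROBOT

A 7-joint arm with a two-finger parallel gripper is mounted at the origin on the work surface. World frame = base frame: x ahead of the robot, y to its left, z up, the work surface at z = 0. Lengths are in m, angles in rad, forces in N, time in s.
With the tool pointing down it reaches from about 0.425 to 0.925 m from the base axis. Payload 6.8 kg.
Tool frame: the origin (TCP) lies midway between the tips of the shut fingers; the grasp point (between the pads) lies 19 mm behind it (r.grip_depth is the distance from the TCP to the grasp point, in m); z points along the fingers, y is the line along which they close (so a half turn about z gives the same grasp; the last joint's range is limited). The gripper opens to 85 mm and grips with 20 to 120 N. Pads are 22 mm wide; open, the fingers measure 114 mm over their backs; the gripper's body (76 mm by 85 mm) begins 54 mm behind the grasp point. The pads swing forward as they close: fully open they stand 13 mm farther back than shut.
Start: joints at [-1.23, 0.477, 0.022, 1.555, -0.011, 1.109, -0.083], TCP at [0.293, 0.608, 0.193] pointing down, gripper open.
Joint ranges: [-2.96, 2.96], [-0.34, 2.1], [-1.41, 1.46], [0.24, 2.44], [-1.37, 4.51], [0.17, 1.92], [-2.96, 2.96]. Speed limits (rad/s): [2.39, 2.39, 3.14, 3.14, 3.14, 3.14, 3.14].

INTERFACE

Orientations are given as a rotation vector (axis times angle).
In Python, from bench import telemetry, grab_frame, calibration, order, silhouettes, r gives the robot as it stands.
- The arm moves only by the tool apply_moves, never from a script. Its argument "moves" is a list of rows, each a list of 7 numbers: the turn, a rotation vector about the tool's x, y, z scaled (see below), then the shift along the tool's x, y, z scaled (see below), then the opening, from -1 (shut) to 1 (fully open). A call has exactly 8 rows; each row shifts and turns the commanded pose from where the row before left it, along the tool's axes as they then stand; what a row does not reach is not made up. The controller multiplies each number of a shift by 1000 mm and each number of a turn by 6 degrees. A row lasts 1/12 s, in which the tool goes at most 41.7 mm and 7.16 degrees, less where a joint would pass 70% of its speed; a pose out of reach is approached as far as the arm can. A call with a number of a shift or a turn outside -1 to 1 is refused whole. A call with a gripper value outside its range is refused whole. The fingers move at their own pace and stop on an object; "grip_force" is the grip in N (left out, the last holds). Time passes only in rows, so rows that do not move let the fingers close, or fill a call up. It gives the time, the measured TCP pose, the force, the opening and the grip force at its end, in the units of the state.
- telemetry.get_obs(): the state, without advancing time (a new reading comes with each control period).
- grab_frame(name): name is "scene" or "top"; returns the picture (400x640x3 uint8, blue, green, red); there is no depth.
- calibration(name): a dict with "fx", "fy", "cx", "cy" (pixels), "world_from_camera" (4x4, takes a point from camera to world coordinates). Camera axes: x right, y down, z forward; pixel columns grow to the right and rows downward; lengths in m; the calibration is good to about 2 mm. A picture is of the moment at which its call begins. calibration takes no time and is no camera call.
- order.hand_in(): hands the job in; it is judged then, once.
Trained networks look in the newest picture that a camera, given by its name, has taken for a name from the list of things; names that differ only in an ending like _2 or _b are one class to them, and where a whole thing is asked for, a point or a joint stands for the part that bears it (a point fixed in the world has none). Each returns a list of dicts, best first, with "p" (0 to 1); they miss things now and then, are a little off and sometimes report something else, mostly with a low value. They report only what shows in the picture. A call takes as long as a camera call.
- silhouettes(thing, camera): "mask" (400x640 bool, what is visible of it) and "extent" ([centre column, centre row, width, height] in pixels, round what is visible of it).
The state is a dict: "clock": time; "joints": joint angles; "qvel": joint speeds; "tau": joint torques, N m; "tcp_pos": TCP position; "orientation": TCP orientation; "contact_force": force on the tool from outside, world axes, zero at the start; "moment": the same for the moment, N m; "grip_width": finger opening in m; "gripper_force": force on a finger pad.
Only numpy, scipy, OpenCV 4.12 (cv2) and the standard library are available. Lean on these libraries where they do the work, as an engineer would, in place of code of your own. Each camera call takes 0.05 s, during which the arm holds its last target. There are 200 camera calls.

## Working session

There is one attempt and no reset: what is moved stays moved. The work goes in short steps, Python scripts to look and compute and a tool call to move; the robot and the scene stay as the last step left them, time stands still between calls to the robot, and variables do not carry over. Pictures are saved under pics/ and viewed, at most 10 in all, crops included, and the job is handed in when it is done.

Besides the shell and the picture viewer there is one more tool, called as name(argument=value, ...) on one line, values as JSON. apply_moves: Moves the arm, as the interface text tells. Its arguments: {"type":"object","properties":{"moves":{"type":"array"},"grip_force":{"type":"number"}},"required":["moves"]}

```bash
mkdir -p pics; ls; python3 - <<'E'
from bench import telemetry, grab_frame, calibration, silhouettes
import cv2,numpy as np
for n in("scene","top"):
    cv2.imwrite(f"pics/{n}0.png",grab_frame(n)); c=calibration(n); print(n,c["fx"],c["cx"],c["cy"],np.round(c["world_from_camera"],3).tolist())
for t in["press","screen","jar","blank","tray","tray_stamp","stamp","cup","squeegee"]:
    for n in("scene","top"):
        print(t,n,[(round(d["p"],2),np.round(d["extent"]).tolist()) for d in silhouettes(t,n)[:3]])
print(telemetry.get_obs())
E
```

```text
pics
scene 381.66582796972415 317.9002143136583 202.06540362380034 [[-0.5, 0.616, -0.609, 1.205], [0.866, 0.363, -0.344, 0.336], [0.009, -0.699, -0.715, 0.83], [0.0, 0.0, 0.0, 1.0]]
top 513.3367378741508 313.7794331423344 204.0252345244521 [[-0.037, -0.977, 0.209, 0.226], [-0.999, 0.037, -0.006, -0.024], [-0.002, -0.21, -0.978, 1.671], [0.0, 0.0, 0.0, 1.0]]
press scene [(0.64, [309.0, 207.0, 199.0, 199.0])]
press top [(0.88, [317.0, 198.0, 123.0, 139.0])]
screen scene [(0.87, [288.0, 165.0, 124.0, 121.0])]
screen top [(0.73, [336.0, 194.0, 71.0, 131.0])]
jar scene [(0.98, [315.0, 206.0, 18.0, 31.0])]
jar top [(0.41, [182.0, 215.0, 22.0, 21.0])]
blank scene [(0.89, [341.0, 227.0, 55.0, 50.0]), (0.17, [306.0, 207.0, 190.0, 198.0])]
blank top [(0.88, [285.0, 209.0, 29.0, 42.0])]
tray scene [(0.84, [463.0, 255.0, 81.0, 102.0])]
tray top [(0.72, [193.0, 244.0, 59.0, 87.0])]
tray_stamp scene [(0.68, [470.0, 225.0, 14.0, 16.0]), (0.34, [305.0, 205.0, 196.0, 202.0])]
tray_stamp top []
stamp scene [(0.69, [388.0, 308.0, 11.0, 15.0])]
stamp top []
cup scene [(0.67, [430.0, 323.0, 40.0, 37.0])]
[... 175 characters left out ...]
ray([-1.23007938,  0.47699556,  0.02239153,  1.55539148, -0.0115066 ,
        1.10930626, -0.08313757]), 'qvel': array([-7.64067663e-04,  5.33647850e-04, -5.97991158e-04, -5.48839738e-04,
       -5.34948123e-04,  2.66229863e-04, -7.32893542e-06]), 'tau': array([ 1.15617451e-03, -5.96345687e+01,  1.60733253e+00, -2.81542289e+01,
        1.25850347e-02,  1.77632523e-03,  2.05191776e-05]), 'tcp_pos': array([0.29287736, 0.60817317, 0.19251432]), 'orientation': array([-6.99176098e-01, -3.06278240e+00, -4.85339328e-05]), 'contact_force': array([ 0.83487294, -0.15590838, -0.29624299]), 'moment': array([-0.01597599,  0.01033562, -0.01488671]), 'gripper_force': 0.0, 'grip_width': 0.08592973376443662}
```

View pics/scene0.png

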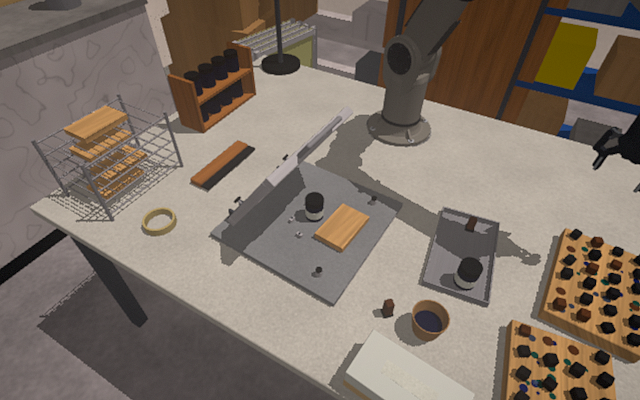

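View pics/top0.png

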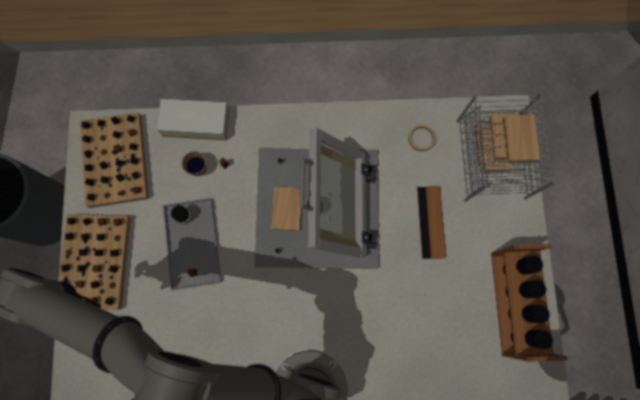

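```bash
cat > h.py <<'E'
import numpy as np, cv2
from bench import telemetry, grab_frame, calibration, silhouettes, r
C={n:calibration(n) for n in("scene","top")}
def proj(n,P):
    c=C[n]; P=np.atleast_2d(P); T=np.linalg.inv(c["world_from_camera"]); q=P@T[:3,:3].T+T[:3,3]
    return np.c_[c["fx"]*q[:,0]/q[:,2]+c["cx"],c["fy"]*q[:,1]/q[:,2]+c["cy"]]
def back(n,uv,z):
    c=C[n]; uv=np.atleast_2d(uv).astype(float); T=c["world_from_camera"]
    d=np.c_[(uv[:,0]-c["cx"])/c["fx"],(uv[:,1]-c["cy"])/c["fy"],np.ones(len(uv))]@T[:3,:3].T
    return T[:3,3]+d*((z-T[2,3])/d[:,2])[:,None]
def box(L,W,z0,z1): return np.array([[sx*L/2,sy*W/2,z] for z in(z0,z1) for sx,sy in((-1,-1),(1,-1),(1,1),(-1,1))])
def place(P,x,y,a):
    c,s=np.cos(a),np.sin(a); P=np.array(P,float); return np.c_[P[:,0]*c-P[:,1]*s+x,P[:,0]*s+P[:,1]*c+y,P[:,2]]
def soft(n,P,S=8):
    m=np.zeros((400*S,640*S),np.uint8); h=cv2.convexHull(((proj(n,P)+.5)*S).astype(np.float32)); cv2.fillPoly(m,[h.astype(np.int32)],255)
    return cv2.resize(m,(640,400),interpolation=cv2.INTER_AREA)/255.
def fitbox(masks,P,x0):
    from scipy.optimize import minimize
    f=lambda v:sum(np.abs(soft(n,place(P,v[0],v[1],v[2]/5),4)-m).sum() for n,m in masks.items())
    s=np.array([x0]+[[x0[0]+.03,x0[1],x0[2]],[x0[0],x0[1]+.03,x0[2]],[x0[0],x0[1],x0[2]+.5]])
    o=minimize(f,x0,method="Nelder-Mead",options=dict(initial_simplex=s,maxfev=150,xatol=1e-4,fatol=.05)); v=o.x.copy(); v[2]/=5; return v,o.fun
E
python3 - <<'E'
from h import *
g={n:grab_frame(n) for n in C}
cv2.imwrite("pics/s1.png",cv2.resize(g["scene"][165:305,205:405],None,fx=4,fy=4,interpolation=cv2.INTER_CUBIC))
cv2.imwrite("pics/t1.png",cv2.resize(g["top"][130:275,250:390],None,fx=4,fy=4,interpolation=cv2.INTER_CUBIC))
def mk(t,ns=C): return {n:silhouettes(t,n)[0]["mask"].astype(float) for n in ns}
m=mk("blank"); u=back("top",[285,209],.03)[0]; print("blank",fitbox(m,box(.14,.09,.018,.038),[u[0],u[1],0]))
for n in C: print(n,fitbox({n:m[n]},box(.14,.09,.018,.038),[u[0],u[1],0]))
m=mk("tray"); u=back("top",[192,244],.01)[0]; print("tray",u,fitbox(m,box(.28,.16,0,.02),[u[0],u[1],0]))
for n in C: print(n,fitbox({n:m[n]},box(.28,.16,0,.02),[u[0],u[1],0]))
a=np.linspace(0,6.28,24); cyl=np.array([[.026*np.cos(t),.026*np.sin(t),z] for t in a for z in(0,.072)])
m=mk("jar",["scene"]); u=back("scene",[315,206],.054)[0]; print("jar",fitbox(m,cyl+[0,0,.018],[u[0],u[1],0]),u)
s=silhouettes("tray_jar","scene"); print([(round(d["p"],2),d["extent"]) for d in s]); 
for t,n,z in(("tray_stamp","scene",.025),("stamp","scene",.025),("cup","top",.062),("squeegee","top",.011),("tray_jar","top",.05),("tray_jar","scene",.04)):
    for d in silhouettes(t,n)[:2]: print(t,d["p"],back(n,d["extent"][:2],z))
print([x for x in dir(r) if x[0]!="_"])
E
```

```text
blank (array([ 0.56752647,  0.05664999, -0.09232531]), np.float64(218.0078431372549))
scene (array([ 0.57014618,  0.05491371, -0.08154808]), np.float64(109.41176470588235))
top (array([ 0.56601198,  0.05821227, -0.05392259]), np.float64(68.33333333333334))
tray [0.46359558 0.36757715 0.01      ] (array([0.46736926, 0.36843004, 0.11575227]), np.float64(1697.521568627451))
scene (array([0.46913808, 0.36638424, 0.12159435]), np.float64(1153.3921568627452))
top (array([0.46604937, 0.37027708, 0.11491495]), np.float64(431.392156862745))
jar (array([ 0.56668244, -0.03738014,  0.02332916]), np.float64(33.47450980392157)) [ 0.56106026 -0.03665503  0.054     ]
[(0.93, [468.3, 272.0, 31.4, 33.2])]
tray_stamp 0.6 [[0.37910842 0.36152392 0.025     ]]
stamp 0.74 [[0.73681996 0.26265318 0.025     ]]
cup 0.87 [[0.71905434 0.35177464 0.062     ]]
cup 0.43 [[ 0.58631741 -0.04626456  0.062     ]]
squeegee 0.78 [[ 0.49679809 -0.41628244  0.011     ]]
tray_jar 0.81 [[0.54800281 0.38851579 0.05      ]]
tray_jar 0.6 [[ 0.58851256 -0.04187756  0.05      ]]
tray_jar 0.93 [[0.55231803 0.39625062 0.04      ]]
['Unreachable', 'grip_depth']
```

View pics/s1.png

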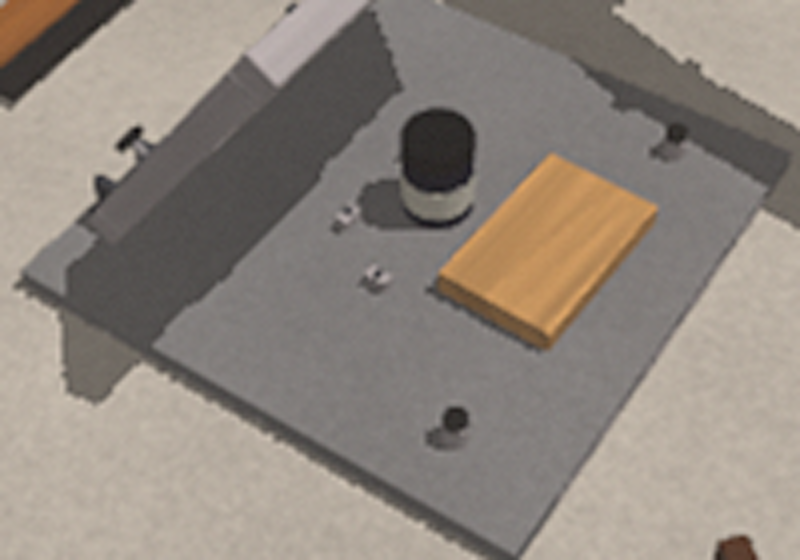

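View pics/t1.png

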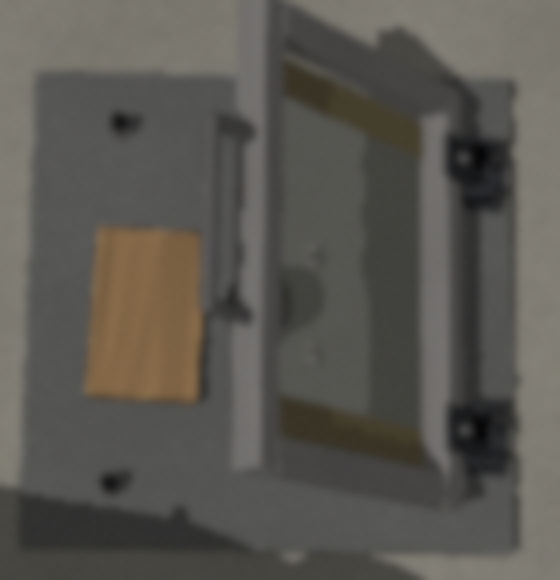

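```bash
cat > fit.py <<'E'
from h import *
from scipy.optimize import least_squares
s=lambda u,v:((u+.5)/4+205-.5,(v+.5)/4+165-.5); t=lambda u,v:((u+.5)/4+250-.5,(v+.5)/4+130-.5)
B={"scene":[((.2,.2,.018),s(516,552)),((-.2,.2,.018),s(766,188)),((.2,-.2,.018),s(25,274)),((-.15,.126,.041),s(677,130)),((.15,.126,.041),s(456,416))],
"top":[((.2,.2,.018),t(37,74)),((.2,-.2,.018),t(517,82)),((-.2,.2,.018),t(20,547)),((-.2,-.2,.018),t(518,552)),((.15,.126,.041),t(124,121)),((-.15,.126,.041),t(114,482))]}
K={"scene":[((.07,.045,.038),s(549,337)),((-.07,.045,.038),s(658,207)),((-.07,-.045,.038),s(553,153)),((.07,-.045,.038),s(439,273))],
"top":[((.07,.045,.038),t(98,228)),((.07,-.045,.038),t(202,230)),((-.07,-.045,.038),t(196,402)),((-.07,.045,.038),t(84,395))]}
def fit(D,ns):
    f=lambda v:np.concatenate([(proj(n,place([p for p,_ in D[n]],*v))-np.array([q for _,q in D[n]])).ravel() for n in ns])
    o=least_squares(f,[.55,.05,0]); return o.x,np.round(o.fun,1)
if __name__=="__main__":
    for D in(B,K):
        for ns in(["scene"],["top"],["scene","top"]): x,f=fit(D,ns); print(ns,np.round(x,4),f.tolist())
    x,_=fit(B,["scene","top"]); k,_=fit(K,["scene","top"])
    c,sn=np.cos(x[2]),np.sin(x[2]); R=np.array([[c,sn],[-sn,c]])
    for P in(k[:2],[.5667,-.0374],[.467,.368]): print("station",R@(np.array(P)-x[:2]))
    # stop check
    print(proj("scene",place([[.04,-.035,.03],[.075,.015,.03]],*x)),s(346,208),s(377,272))
    # screen end: bar middle and frame far top corners in top
    for th in(.85,.9,.95,1.0):
        pt=lambda X,d,z:[X,-.15+d*np.cos(th)-z*np.sin(th),.0535+d*np.sin(th)+z*np.cos(th)]
        print(th,proj("top",place([pt(.17,.29,.0125),pt(-.17,.29,.0125),pt(.065,.335,0),pt(-.065,.335,0)],*x)).round(1).tolist())
    print(t(240,0),t(232,470),t(218,118),t(212,300))
E
python3 fit.py
```

```text
['scene'] [ 0.5793 -0.0453 -0.0513] [-1.3, 2.3, 6.3, -8.3, -2.7, -0.2, -0.5, 1.0, -1.0, 1.3]
['top'] [ 0.5714 -0.0471 -0.0534] [0.7, -0.6, -0.7, -0.9, 0.1, 0.1, 0.3, 0.8, -0.0, 0.2, -0.3, 0.3]
['scene', 'top'] [ 0.5751 -0.0464 -0.0532] [-1.1, 0.7, 6.5, -9.2, -1.9, -1.5, -0.2, 0.1, -0.7, -0.0, 0.4, -1.6, -1.0, -1.9, -0.1, -1.1, 0.0, -0.3, -0.3, -0.9, -0.6, -0.8]
['scene'] [ 0.5705  0.056  -0.103 ] [0.2, -0.2, 0.4, 0.1, -0.2, 0.0, -0.3, 0.0]
['top'] [ 0.5664  0.0575 -0.0828] [-0.7, -0.2, 0.7, 0.5, -0.0, -0.4, 0.1, 0.1]
['scene', 'top'] [ 0.5684  0.0564 -0.094 ] [1.0, -0.6, 0.7, -0.5, -0.0, -0.4, 0.3, -0.3, -0.2, -1.0, 1.2, -0.0, 0.0, -0.9, 0.2, -0.7]
station [-0.01208381  0.10235355]
station [-0.00882735  0.00854685]
station [-0.12994879  0.40807012]
[[291.32300253 217.29522202]
 [298.71259911 232.81436881]] (291.125, 216.625) (298.875, 232.625)
0.85 [[307.9, 128.2], [305.6, 246.3], [293.0, 160.6], [291.8, 206.5]]
0.9 [[311.9, 127.2], [309.8, 246.0], [297.5, 159.5], [296.4, 205.7]]
0.95 [[316.1, 126.2], [314.2, 245.7], [302.2, 158.5], [301.2, 205.0]]
1.0 [[320.5, 125.3], [318.8, 245.4], [307.3, 157.6], [306.3, 204.4]]
(309.625, 129.625) (307.625, 247.125) (304.125, 159.125) (302.625, 204.625)
```

```bash
cat >> h.py <<'E'
from scipy.spatial.transform import Rotation as Ro
S=(.574,-.0455,-.053)   # station pose
def st(x,y,z): return place([[x,y,z]],*S)[0]     # station m -> world
def ori(az,p):          # az: approach direction, degrees rel. to station axes; p: degrees below horizontal
    a=np.radians(az)+S[2]; p=np.radians(p); h=np.array([np.cos(a),np.sin(a)])
    z=np.r_[h*np.cos(p),-np.sin(p)]; y=np.array([-h[1],h[0],0]); return Ro.from_matrix(np.c_[np.cross(y,z),y,z])
def state():
    o=telemetry.get_obs(); p=o["tcp_pos"]; R=Ro.from_rotvec(o["orientation"])
    c,s=np.cos(S[2]),np.sin(S[2]); d=p-[S[0],S[1],0]
    print("t",round(o["clock"],2),"tcp",p.round(4),"station",np.round([c*d[0]+s*d[1],-s*d[0]+c*d[1],d[2]],4),"z",R.as_matrix()[:,2].round(3),"F",o["contact_force"].round(1),"w",round(o["grip_width"],4),"gf",round(o["gripper_force"],1),"q",o["joints"].round(2))
    return p,R
def plan(P,Rt,n=8,cur=None):
    p,R=cur or state(); P=np.array(P); w=(R.inv()*Rt).as_rotvec(); dp=(P-p)/n
    print("dist",np.linalg.norm(P-p).round(3),"turn deg",np.degrees(np.linalg.norm(w)).round(1),"rows",n, "per row mm",(np.linalg.norm(dp)*1e3).round(1))
    t=np.degrees(w/n)/6; err=np.zeros(3)
    for i in range(n):
        Ri=R*Ro.from_rotvec(w*i/n); s=Ri.inv().apply(dp)+err; q=s.round(3); err=s-q
        print(np.round(t,2).tolist(),q.tolist())
    return P,Rt
E
sed -i '/(-.2,.2,.018),s(766/s/((-.2,.2,.018),s(766,188)),//' fit.py; python3 fit.py | head -7
python3 - <<'E'
from h import *
c=plan(st(0,.40,.33),ori(-90,45),16)
E
```

```text
['scene'] [ 0.5743 -0.0448 -0.047 ] [0.4, 0.6, -1.3, -1.0, 0.2, -0.2, 0.5, -0.1]
['top'] [ 0.5714 -0.0471 -0.0534] [0.7, -0.6, -0.7, -0.9, 0.1, 0.1, 0.3, 0.8, -0.0, 0.2, -0.3, 0.3]
['scene', 'top'] [ 0.5726 -0.0459 -0.05  ] [-0.0, -0.1, -1.2, -1.8, 0.2, -0.5, 0.2, -0.7, 0.1, -0.7, -1.3, -1.4, -0.0, -0.1, 0.1, 0.3, -0.6, -0.0, -0.6, 0.1]
['scene'] [ 0.5705  0.056  -0.103 ] [0.2, -0.2, 0.4, 0.1, -0.2, 0.0, -0.3, 0.0]
['top'] [ 0.5664  0.0575 -0.0828] [-0.7, -0.2, 0.7, 0.5, -0.0, -0.4, 0.1, 0.1]
['scene', 'top'] [ 0.5684  0.0564 -0.094 ] [1.0, -0.6, 0.7, -0.5, -0.0, -0.4, 0.3, -0.3, -0.2, -1.0, 1.2, -0.0, 0.0, -0.9, 0.2, -0.7]
station [-0.00925028  0.1020349 ]
t 1.7 tcp [0.2929 0.6082 0.1925] station [-0.3154  0.6379  0.1925] z [-0.  0. -1.] F [-0.4 -0.7 -0.1] w 0.0854 gf 0.0 q [-1.23  0.48  0.02  1.56 -0.01  1.11 -0.08]
dist 0.418 turn deg 79.5 rows 16 per row mm 26.1
[0.27, -0.41, 0.66] [-0.024, -0.006, -0.009]
[0.27, -0.41, 0.66] [-0.025, -0.005, -0.007]
[0.27, -0.41, 0.66] [-0.025, -0.003, -0.006]
[0.27, -0.41, 0.66] [-0.025, -0.001, -0.005]
[0.27, -0.41, 0.66] [-0.026, -0.0, -0.004]
[0.27, -0.41, 0.66] [-0.026, 0.002, -0.003]
[0.27, -0.41, 0.66] [-0.026, 0.003, -0.002]
[0.27, -0.41, 0.66] [-0.026, 0.005, -0.0]
[0.27, -0.41, 0.66] [-0.025, 0.008, -0.0]
[0.27, -0.41, 0.66] [-0.024, 0.008, 0.001]
[0.27, -0.41, 0.66] [-0.024, 0.011, 0.001]
[0.27, -0.41, 0.66] [-0.023, 0.012, 0.003]
[0.27, -0.41, 0.66] [-0.022, 0.014, 0.003]
[0.27, -0.41, 0.66] [-0.021, 0.015, 0.003]
[0.27, -0.41, 0.66] [-0.019, 0.017, 0.004]
[0.27, -0.41, 0.66] [-0.018, 0.019, 0.004]
```

apply_moves(moves=[[0.27,-0.41,0.66,-0.024,-0.006,-0.009,1],[0.27,-0.41,0.66,-0.025,-0.005,-0.007,1],[0.27,-0.41,0.66,-0.025,-0.003,-0.006,1],[0.27,-0.41,0.66,-0.025,-0.001,-0.005,1],[0.27,-0.41,0.66,-0.026,0,-0.004,1],[0.27,-0.41,0.66,-0.026,0.002,-0.003,1],[0.27,-0.41,0.66,-0.026,0.003,-0.002,1],[0.27,-0.41,0.66,-0.026,0.005,0,1]])

```text
clock: 2.37
tcp_pos: [0.4444, 0.4803, 0.2616]
orientation: [1.371, 2.474, -0.421]
contact_force: [0.5, 1.5, -0.1]
grip_width: 0.0851
gripper_force: 0.0
```

apply_moves(moves=[[0.27,-0.41,0.66,-0.025,0.008,0,1],[0.27,-0.41,0.66,-0.024,0.008,0.001,1],[0.27,-0.41,0.66,-0.024,0.011,0.001,1],[0.27,-0.41,0.66,-0.023,0.012,0.003,1],[0.27,-0.41,0.66,-0.022,0.014,0.003,1],[0.27,-0.41,0.66,-0.021,0.015,0.003,1],[0.27,-0.41,0.66,-0.019,0.017,0.004,1],[0.27,-0.41,0.66,-0.018,0.019,0.004,1]])

```text
clock: 3.03
tcp_pos: [0.5961, 0.3561, 0.3281]
orientation: [1.811, 1.732, -0.742]
contact_force: [-17.9, -9.8, 5.4]
grip_width: 0.0854
gripper_force: 0.0
```

```bash
sed -i 's/^S=.*/S=(.5726,-.0459,-.05)/' h.py; python3 - <<'E'
from h import *
R=ori(-90,45); z=R.as_matrix()[:,2]
J=np.array([.565,-.037,.018+.046]); T=J+.019*z
print("J tcp",T); c=plan(T-.13*z,R,8); plan(T,R,8,c)
E
```

```text
J tcp [ 0.56432853 -0.05041824  0.05056497]
t 3.03 tcp [0.5961 0.3561 0.3281] station [0.0034 0.4026 0.3281] z [-0.033 -0.7   -0.714] F [-17.9  -9.8   5.4] w 0.0854 gf 0.0 q [-1.13  0.88  0.65  0.94  0.14  1.92 -0.58]
dist 0.366 turn deg 0.6 rows 8 per row mm 45.8
[0.0, -0.01, 0.01] [-0.012, -0.002, 0.044]
[0.0, -0.01, 0.01] [-0.012, -0.001, 0.044]
[0.0, -0.01, 0.01] [-0.012, -0.002, 0.045]
[0.0, -0.01, 0.01] [-0.011, -0.001, 0.044]
[0.0, -0.01, 0.01] [-0.012, -0.002, 0.044]
[0.0, -0.01, 0.01] [-0.012, -0.001, 0.044]
[0.0, -0.01, 0.01] [-0.011, -0.002, 0.045]
[0.0, -0.01, 0.01] [-0.012, -0.001, 0.044]
dist 0.13 turn deg 0.0 rows 8 per row mm 16.3
[0.0, 0.0, 0.0] [-0.0, 0.0, 0.016]
[0.0, 0.0, 0.0] [-0.0, 0.0, 0.017]
[0.0, 0.0, 0.0] [-0.0, 0.0, 0.016]
[0.0, 0.0, 0.0] [-0.0, 0.0, 0.016]
[0.0, 0.0, 0.0] [-0.0, 0.0, 0.016]
[0.0, 0.0, 0.0] [-0.0, 0.0, 0.017]
[0.0, 0.0, 0.0] [-0.0, 0.0, 0.016]
[0.0, 0.0, 0.0] [-0.0, 0.0, 0.016]
```

apply_moves(moves=[[0,0,0,-0.01,-0.001,0.038,1],[0,0,0,-0.01,-0.002,0.038,1],[0,0,0,-0.01,-0.001,0.038,1],[0,0,0,-0.01,-0.002,0.038,1],[0,0,0,-0.01,-0.001,0.038,1],[0,0,0,-0.01,-0.002,0.038,1],[0,0,0,-0.01,-0.001,0.038,1],[0,0,0,-0.01,-0.001,0.03,1]])

```text
clock: 3.7
tcp_pos: [0.5719, 0.0887, 0.1733]
orientation: [1.811, 1.728, -0.743]
contact_force: [0.1, -0.6, -0.7]
grip_width: 0.0859
gripper_force: 0.0
```

```bash
python3 - <<'E'
from h import *
R=ori(-90,45); z=R.as_matrix()[:,2]
J=np.array([.565,-.037,.018+.046]); T=J+.019*z
c=plan(T-.09*z,R,8); plan(T,R,8,c)
cv2.imwrite("pics/s2.png",cv2.resize(grab_frame("scene")[100:310,205:485],None,fx=2.8,fy=2.8))
E
```

```text
t 3.7 tcp [0.5719 0.0887 0.1733] station [-0.0074  0.1344  0.1733] z [-0.033 -0.702 -0.712] F [ 0.1 -0.6 -0.7] w 0.0859 gf 0.0 q [-1.08  0.71  0.69  1.68  0.26  1.28 -0.61]
dist 0.096 turn deg 0.4 rows 8 per row mm 12.0
[0.0, -0.01, 0.0] [-0.002, -0.0, 0.012]
[0.0, -0.01, 0.0] [-0.001, -0.0, 0.012]
[0.0, -0.01, 0.0] [-0.002, -0.0, 0.012]
[0.0, -0.01, 0.0] [-0.001, -0.0, 0.012]
[0.0, -0.01, 0.0] [-0.002, -0.001, 0.012]
[0.0, -0.01, 0.0] [-0.001, 0.0, 0.011]
[0.0, -0.01, 0.0] [-0.002, 0.0, 0.012]
[0.0, -0.01, 0.0] [-0.001, 0.0, 0.012]
dist 0.09 turn deg 0.0 rows 8 per row mm 11.2
[0.0, 0.0, 0.0] [0.0, -0.0, 0.011]
[0.0, 0.0, 0.0] [0.0, -0.0, 0.012]
[0.0, 0.0, 0.0] [0.0, -0.0, 0.011]
[0.0, 0.0, 0.0] [0.0, -0.0, 0.011]
[0.0, 0.0, 0.0] [0.0, -0.0, 0.011]
[0.0, 0.0, 0.0] [0.0, -0.0, 0.012]
[0.0, 0.0, 0.0] [0.0, -0.0, 0.011]
[0.0, 0.0, 0.0] [0.0, -0.0, 0.011]
```

View pics/s2.png

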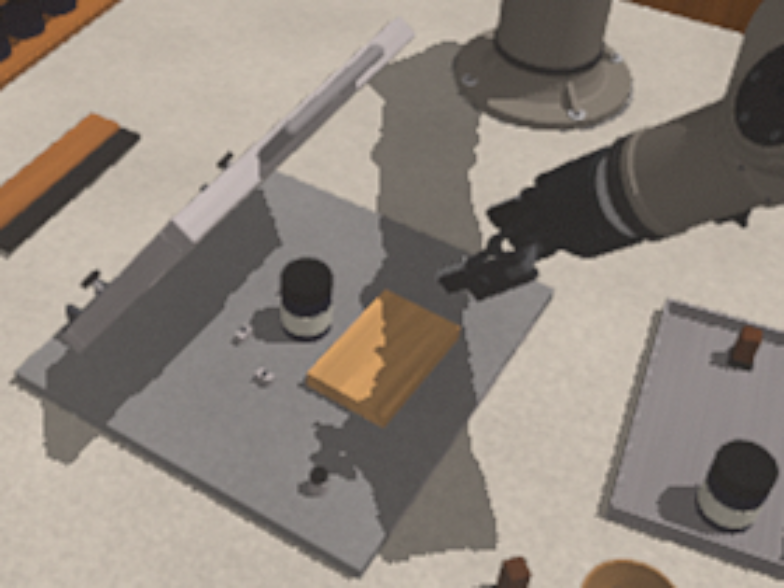

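apply_moves(moves=[[0,0,0,-0.002,0,0.012,1],[0,0,0,-0.001,0,0.012,1],[0,0,0,-0.002,0,0.012,1],[0,0,0,-0.001,0,0.012,1],[0,0,0,-0.002,0,0.012,1],[0,0,0,-0.001,0,0.012,1],[0,0,0,-0.002,0,0.012,1],[0,0,0,-0.001,0,0.012,1]])

```text
clock: 4.42
tcp_pos: [0.5698, 0.0142, 0.1141]
orientation: [1.81, 1.728, -0.741]
contact_force: [1.3, -0.8, -0.4]
grip_width: 0.0851
gripper_force: 0.0
```

apply_moves(moves=[[0,0,0,0,0,0.011,1],[0,0,0,0,0,0.012,1],[0,0,0,0,0,0.011,1],[0,0,0,0,0,0.012,1],[0,0,0,0,0,0.011,1],[0,0,0,0,0,0.012,1],[0,0,0,0,0,0.011,1],[0,0,0,0,0,0.011,1]])

```text
clock: 5.08
tcp_pos: [0.5669, -0.0494, 0.0492]
orientation: [1.81, 1.728, -0.741]
contact_force: [-0.6, -0.1, 0.2]
grip_width: 0.0858
gripper_force: 0.0
```

```bash
python3 - <<'E'
from h import *
p,R=state(); print("grasp pt",p-.019*R.as_matrix()[:,2])
E
```

```text
t 5.08 tcp [ 0.5669 -0.0494  0.0492] station [-0.0056 -0.0038  0.0492] z [-0.031 -0.702 -0.712] F [-0.6 -0.1  0.2] w 0.0858 gf 0.0 q [-0.92  0.83  0.67  1.89  0.3   0.9  -0.62]
grasp pt [ 0.56745523 -0.03611536  0.0626992 ]
```

apply_moves(moves=[[0,0,0,0,0,0,0.2],[0,0,0,0,0,0,-0.2],[0,0,0,0,0,0,-0.5],[0,0,0,0,0,0,-1],[0,0,0,0,0,0,-1],[0,0,0,0,0,0,-1],[0,0,0,0,0,0,-1],[0,0,0,0,0,0,-1]], grip_force=35)

```text
clock: 5.75
tcp_pos: [0.5673, -0.0481, 0.0506]
orientation: [1.81, 1.729, -0.74]
contact_force: [-1.4, 3.4, 5.9]
grip_width: 0.0384
gripper_force: 29.3
```

```bash
python3 - <<'E'
from h import *
p,R=state()
c=plan(p+[0,0,.035],R,4,(p,R)); Q=c[0]+st(0,.13,.02)-st(0,0,0)
c=plan(Q,R,8,c)
E
```

```text
t 5.75 tcp [ 0.5673 -0.0481  0.0506] station [-0.0052 -0.0025  0.0506] z [-0.03  -0.701 -0.712] F [-1.4  3.4  5.9] w 0.0384 gf 29.3 q [-0.92  0.83  0.67  1.89  0.3   0.91 -0.62]
dist 0.035 turn deg 0.0 rows 4 per row mm 8.8
[0.0, 0.0, 0.0] [-0.006, 0.0, -0.006]
[0.0, 0.0, 0.0] [-0.006, 0.0, -0.006]
[0.0, 0.0, 0.0] [-0.006, 0.0, -0.007]
[0.0, 0.0, 0.0] [-0.007, 0.0, -0.006]
dist 0.132 turn deg 0.0 rows 8 per row mm 16.4
[0.0, 0.0, 0.0] [0.01, 0.0, -0.013]
[0.0, 0.0, 0.0] [0.01, 0.0, -0.013]
[0.0, 0.0, 0.0] [0.009, 0.0, -0.014]
[0.0, 0.0, 0.0] [0.01, 0.0, -0.013]
[0.0, 0.0, 0.0] [0.01, 0.0, -0.013]
[0.0, 0.0, 0.0] [0.01, 0.0, -0.013]
[0.0, 0.0, 0.0] [0.01, 0.001, -0.013]
[0.0, 0.0, 0.0] [0.01, -0.0, -0.014]
```

```bash
python3 - <<'E'
from h import *
cv2.imwrite("pics/s3.png",cv2.resize(grab_frame("scene")[150:290,220:400],None,fx=4,fy=4,interpolation=cv2.INTER_CUBIC))
for n in C: print([(d["p"],d["extent"]) for d in silhouettes("jar",n)])
E
```

```text
[(0.85, [313.7, 206.3, 22.6, 28.2])]
[]
```

View pics/s3.png

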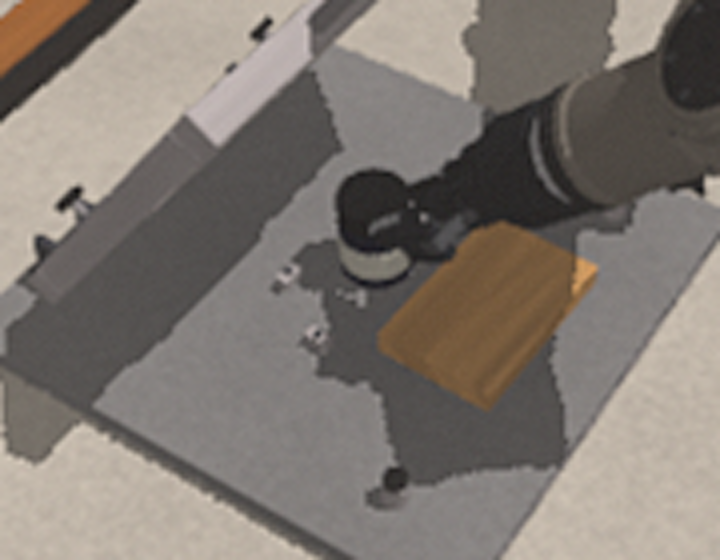

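apply_moves(moves=[[0,0,0,0,0,0,1],[0,0,0,0,0,0,1],[0,0,0,0,0,0,1],[0,0,0,0,0,0,1],[0,0,0,-0.004,0,0.004,1],[0,0,0,-0.004,0,0.004,1],[0,0,0,-0.003,0,0.003,1],[0,0,0,0,0,0,1]])

```text
clock: 6.57
tcp_pos: [0.5656, -0.0662, 0.0502]
orientation: [1.812, 1.726, -0.743]
contact_force: [-0.0, -0.0, 0.4]
grip_width: 0.0856
gripper_force: 0.0
```

apply_moves(moves=[[0,0,0,0,0,0,0],[0,0,0,0,0,0,0],[0,0,0,0,0,0,-0.2],[0,0,0,0,0,0,-0.5],[0,0,0,0,0,0,-1],[0,0,0,0,0,0,-1],[0,0,0,0,0,0,-1],[0,0,0,0,0,0,-1]], grip_force=30)

```text
clock: 7.23
tcp_pos: [0.5662, -0.0642, 0.0501]
orientation: [1.81, 1.728, -0.741]
contact_force: [-1.2, 0.3, 4.4]
grip_width: 0.0501
gripper_force: 30.7
```

```bash
python3 - <<'E'
from h import *
state()
cv2.imwrite("pics/s4.png",cv2.resize(grab_frame("scene")[165:265,250:380],None,fx=6,fy=6,interpolation=cv2.INTER_CUBIC))
E
```

```text
t 7.23 tcp [ 0.5662 -0.0642  0.0501] station [-0.0055 -0.0186  0.0501] z [-0.031 -0.702 -0.712] F [-1.2  0.3  4.4] w 0.0501 gf 30.7 q [-0.91  0.82  0.68  1.9   0.31  0.88 -0.61]
```

View pics/s4.png

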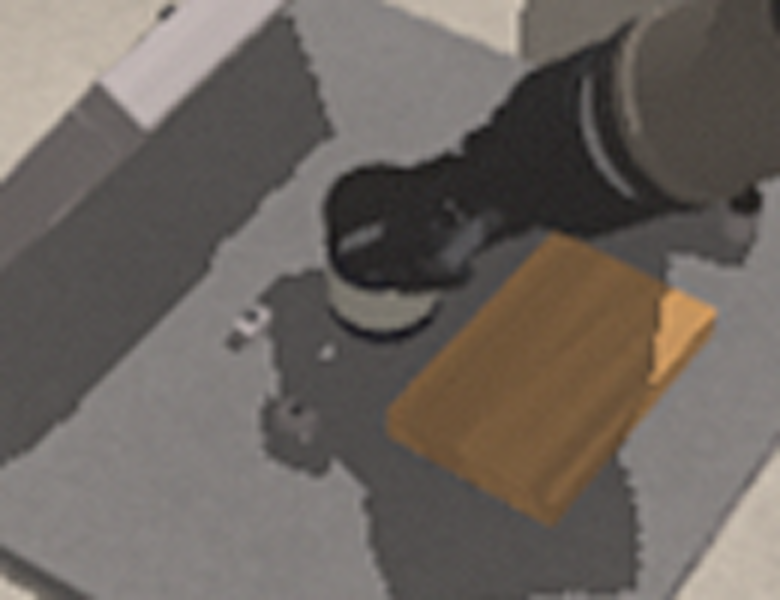

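apply_moves(moves=[[0,0,0,0,0,0,-1],[0,0,0,-0.003,0,-0.003,-1],[0,0,0,-0.004,0,-0.004,-1],[0,0,0,-0.004,0,-0.004,-1],[0,0,0,-0.004,0,-0.004,-1],[0,0,0,-0.004,0,-0.004,-1],[0,0,0,-0.004,0,-0.004,-1],[0,0,0,-0.003,0,-0.003,-1]], grip_force=40)

```text
clock: 7.95
tcp_pos: [0.5664, -0.0644, 0.0874]
orientation: [1.81, 1.728, -0.74]
contact_force: [-0.0, -0.5, -2.1]
grip_width: 0.0494
gripper_force: 41.5
```

```bash
python3 - <<'E'
from h import *
p,R=state()
g=grab_frame("scene"); s=silhouettes("jar","scene"); print([(d["p"],d["extent"]) for d in s])
# out 0.14 in +y, then to above tray
R0=ori(-90,45)
c=plan(p+st(0,.14,.02)-st(0,0,0),R,8,(p,R))
E
```

```text
t 7.95 tcp [ 0.5664 -0.0644  0.0874] station [-0.0053 -0.0188  0.0874] z [-0.031 -0.701 -0.712] F [-0.  -0.5 -2.1] w 0.0494 gf 41.5 q [-0.92  0.76  0.7   1.9   0.32  0.94 -0.58]
[(0.56, [313.9, 199.6, 22.0, 27.9])]
dist 0.141 turn deg 0.0 rows 8 per row mm 17.7
[0.0, 0.0, 0.0] [0.011, 0.0, -0.014]
[0.0, 0.0, 0.0] [0.01, 0.0, -0.014]
[0.0, 0.0, 0.0] [0.011, 0.0, -0.014]
[0.0, 0.0, 0.0] [0.011, 0.0, -0.014]
[0.0, 0.0, 0.0] [0.011, 0.0, -0.014]
[0.0, 0.0, 0.0] [0.01, 0.0, -0.014]
[0.0, 0.0, 0.0] [0.011, 0.001, -0.014]
[0.0, 0.0, 0.0] [0.011, -0.0, -0.015]
```

apply_moves(moves=[[0,0,0,0.008,0,-0.012,-1],[0,0,0,0.01,0,-0.014,-1],[0,0,0,0.011,0,-0.014,-1],[0,0,0,0.011,0,-0.014,-1],[0,0,0,0.011,0,-0.014,-1],[0,0,0,0.01,0,-0.014,-1],[0,0,0,0.011,0,-0.014,-1],[0,0,0,0.011,0,-0.015,-1]])

```text
clock: 8.72
tcp_pos: [0.572, 0.0746, 0.1071]
orientation: [1.809, 1.73, -0.742]
contact_force: [0.4, -0.0, -0.9]
grip_width: 0.0495
gripper_force: 41.7
```

```bash
python3 - <<'E'
from h import *
p,R=state()
c=plan([.463,.350,.14],ori(-90,45),16,(p,R))
E
```

```text
t 8.72 tcp [0.572  0.0746 0.1071] station [-0.0067  0.1203  0.1071] z [-0.031 -0.701 -0.712] F [ 0.4 -0.  -0.9] w 0.0495 gf 41.7 q [-1.05  0.79  0.66  1.73  0.24  1.16 -0.64]
dist 0.298 turn deg 0.5 rows 16 per row mm 18.6
[0.0, -0.0, 0.0] [0.011, -0.008, -0.013]
[0.0, -0.0, 0.0] [0.01, -0.007, -0.014]
[0.0, -0.0, 0.0] [0.011, -0.008, -0.013]
[0.0, -0.0, 0.0] [0.01, -0.007, -0.013]
[0.0, -0.0, 0.0] [0.011, -0.008, -0.014]
[0.0, -0.0, 0.0] [0.01, -0.008, -0.013]
[0.0, -0.0, 0.0] [0.011, -0.007, -0.013]
[0.0, -0.0, 0.0] [0.01, -0.008, -0.014]
[0.0, -0.0, 0.0] [0.011, -0.007, -0.013]
[0.0, -0.0, 0.0] [0.01, -0.008, -0.013]
[0.0, -0.0, 0.0] [0.011, -0.008, -0.014]
[0.0, -0.0, 0.0] [0.01, -0.007, -0.013]
[0.0, -0.0, 0.0] [0.011, -0.008, -0.013]
[0.0, -0.0, 0.0] [0.01, -0.008, -0.014]
[0.0, -0.0, 0.0] [0.011, -0.007, -0.013]
[0.0, -0.0, 0.0] [0.01, -0.008, -0.014]
```

apply_moves(moves=[[0,0,0,0.011,-0.008,-0.013,-1],[0,0,0,0.01,-0.007,-0.014,-1],[0,0,0,0.011,-0.008,-0.013,-1],[0,0,0,0.01,-0.007,-0.013,-1],[0,0,0,0.011,-0.008,-0.014,-1],[0,0,0,0.01,-0.008,-0.013,-1],[0,0,0,0.011,-0.007,-0.013,-1],[0,0,0,0.01,-0.008,-0.014,-1]])

```text
clock: 9.38
tcp_pos: [0.5168, 0.2116, 0.1246]
orientation: [1.81, 1.729, -0.741]
contact_force: [0.2, 1.5, -0.8]
grip_width: 0.0495
gripper_force: 41.7
```

apply_moves(moves=[[0,0,0,0.011,-0.007,-0.013,-1],[0,0,0,0.01,-0.008,-0.013,-1],[0,0,0,0.011,-0.008,-0.014,-1],[0,0,0,0.01,-0.007,-0.013,-1],[0,0,0,0.011,-0.008,-0.013,-1],[0,0,0,0.01,-0.008,-0.014,-1],[0,0,0,0.011,-0.007,-0.013,-1],[0,0,0,0.01,-0.008,-0.014,-1]])

```text
clock: 10.05
tcp_pos: [0.462, 0.349, 0.1416]
orientation: [1.81, 1.728, -0.742]
contact_force: [0.1, 0.2, -1.6]
grip_width: 0.0496
gripper_force: 41.7
```

```bash
python3 - <<'E'
from h import *
p,R=state()
g=grab_frame("scene")
cv2.imwrite("pics/s5.png",cv2.resize(g[160:320,400:560],None,fx=3.7,fy=3.7,interpolation=cv2.INTER_CUBIC))
print([(d["p"],d["extent"]) for d in silhouettes("jar","scene")])
print("pred jar bottom/top px", proj("scene",[p+[-.001,.018,-.032],p+[-.001,.018,.040]]))
print("tray centre, corners",proj("scene",place([[0,0,.004],[.14,.08,.02],[.14,-.08,.02],[-.14,.08,.02],[-.14,-.08,.02]],.467,.368,.115)).round(0).tolist())
E
```

```text
t 10.05 tcp [0.462  0.349  0.1416] station [-0.1302  0.3889  0.1416] z [-0.031 -0.702 -0.712] F [ 0.1  0.2 -1.6] w 0.0496 gf 41.7 q [-1.33  0.85  0.58  1.44  0.07  1.56 -0.85]
[(0.85, [482.5, 217.8, 29.8, 37.7]), (0.42, [221.9, 165.6, 61.1, 47.4]), (0.34, [291.2, 164.3, 130.8, 120.5])]
pred jar bottom/top px [[474.15771558 224.78402986]
 [483.30465354 204.86035744]]
tray centre, corners [[462.0, 252.0], [489.0, 303.0], [422.0, 279.0], [500.0, 222.0], [443.0, 205.0]]
```

View pics/s5.png

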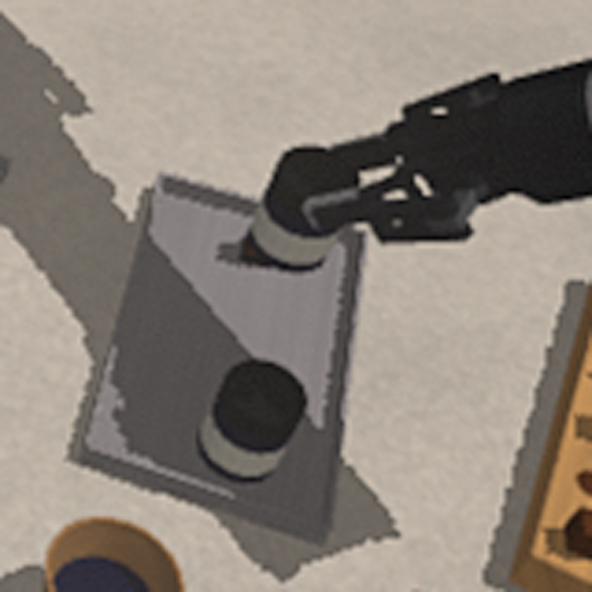

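apply_moves(moves=[[0,0,0,0.008,0,0.008,-1],[0,0,0,0.009,0.001,0.009,-1],[0,0,0,0.008,0,0.009,-1],[0,0,0,0.009,0.001,0.009,-1],[0,0,0,0.008,0,0.009,-1],[0,0,0,0.009,0.001,0.009,-1],[0,0,0,0.007,0,0.008,-1],[0,0,0,0.005,0,0.005,-1]])

```text
clock: 10.82
tcp_pos: [0.4655, 0.3453, 0.0486]
orientation: [1.81, 1.728, -0.744]
contact_force: [0.1, 0.5, -2.0]
grip_width: 0.0497
gripper_force: 41.8
```

```bash
python3 - <<'E'
from h import *
p,R=state(); print(telemetry.get_obs()["moment"])
E
```

```text
t 10.82 tcp [0.4655 0.3453 0.0486] station [-0.1266  0.3853  0.0486] z [-0.032 -0.703 -0.711] F [ 0.1  0.5 -2. ] w 0.0497 gf 41.8 q [-1.3   0.96  0.54  1.46  0.03  1.43 -0.88]
[ 0.95908806 -0.05237008 -0.04695789]
```

Expected contact about 12 mm lower; go 8 mm, then creep.

apply_moves(moves=[[0,0,0,0.002,0,0.002,-1],[0,0,0,0.002,0,0.002,-1],[0,0,0,0.001,0,0.001,-1],[0,0,0,0.001,0,0.001,-1],[0,0,0,0.001,0,0.001,-1],[0,0,0,0,0,0,-1],[0,0,0,0,0,0,-1],[0,0,0,0,0,0,-1]])

```text
clock: 11.48
tcp_pos: [0.466, 0.3462, 0.0408]
orientation: [1.81, 1.729, -0.741]
contact_force: [0.5, 0.2, -1.5]
grip_width: 0.0495
gripper_force: 41.8
```

apply_moves(moves=[[0,0,0,0.001,0,0.001,-1],[0,0,0,0,0,0,-1],[0,0,0,0.001,0,0.001,-1],[0,0,0,0,0,0,-1],[0,0,0,0,0,0,-1],[0,0,0,0,0,0,-1],[0,0,0,0,0,0,-1],[0,0,0,0,0,0,-1]])

```text
clock: 12.15
tcp_pos: [0.4659, 0.3461, 0.0377]
orientation: [1.81, 1.728, -0.741]
contact_force: [-0.4, -0.0, -1.1]
grip_width: 0.0494
gripper_force: 41.8
```

apply_moves(moves=[[0,0,0,0.001,0,0.001,-1],[0,0,0,0,0,0,-1],[0,0,0,0,0,0,-1],[0,0,0,0.001,0,0.001,-1],[0,0,0,0,0,0,-1],[0,0,0,0,0,0,-1],[0,0,0,0,0,0,-1],[0,0,0,0,0,0,-1]])

```text
clock: 12.82
tcp_pos: [0.466, 0.346, 0.0361]
orientation: [1.81, 1.727, -0.742]
contact_force: [-1.3, 1.2, 6.2]
grip_width: 0.0495
gripper_force: 42.4
```

apply_moves(moves=[[0,0,0,0,0,0,0.3],[0,0,0,0,0,0,0.4],[0,0,0,0,0,0,0.5],[0,0,0,0,0,0,0.5],[0,0,0,0,0,0,0.5],[0,0,0,0,0,-0.005,0.5],[0,0,0,0,0,-0.01,0.5],[0,0,0,0,0,-0.015,0.5]])

```text
clock: 13.48
tcp_pos: [0.4665, 0.3668, 0.0565]
orientation: [1.81, 1.727, -0.744]
contact_force: [0.3, 1.1, 0.8]
grip_width: 0.0643
gripper_force: 0.0
```

apply_moves(moves=[[0,0,0,0,0,-0.02,0.5],[0,0,0,0,0,-0.025,0.5],[0,0,0,0,0,-0.025,0.5],[0,0,0,0,0,-0.025,0.5],[0,0,0,0,0,-0.025,0.5],[0,0,0,0,0,-0.025,0.3],[0,0,0,0,0,-0.02,0],[0,0,0,0,0,-0.01,-1]])

```text
clock: 14.15
tcp_pos: [0.4723, 0.4929, 0.1835]
orientation: [1.81, 1.731, -0.736]
contact_force: [0.1, 0.9, -0.1]
grip_width: 0.0324
gripper_force: 0.0
```

```bash
python3 - <<'E'
from h import *
p,R=state()
g=grab_frame("scene"); grab_frame("top")
a=g[160:320,400:560]; b=g[165:305,215:405]
b=cv2.resize(b,(543,400)); a=cv2.resize(a,(400,400)); 
cv2.imwrite("pics/s6.png",cv2.resize(np.hstack([a,b]),None,fx=.84,fy=.84))
for t in("jar","tray_jar","blank"):
  for n in C:
    for d in silhouettes(t,n)[:3]: print(t,n,round(d["p"],2),d["extent"],back(n,d["extent"][:2],.04).round(3))
E
```

```text
t 14.15 tcp [0.4723 0.4929 0.1835] station [-0.1271  0.5331  0.1835] z [-0.028 -0.699 -0.715] F [ 0.1  0.9 -0.1] w 0.0324 gf 0.0 q [-1.3   1.01  0.56  0.98  0.    1.86 -0.87]
jar scene 0.67 [308.0, 206.8, 193.2, 198.7] [[ 0.562 -0.059  0.04 ]]
jar scene 0.59 [467.1, 244.4, 29.2, 28.7] [[0.467 0.371 0.04 ]]
jar top 0.53 [187.1, 245.0, 23.7, 20.8] [[0.457 0.376 0.04 ]]
jar top 0.3 [336.6, 197.2, 35.2, 101.8] [[ 0.595 -0.109  0.04 ]]
tray_jar scene 0.44 [290.2, 164.7, 121.2, 122.5] [[ 0.432 -0.204  0.04 ]]
tray_jar top 0.73 [181.4, 216.1, 20.8, 20.9] [[0.551 0.396 0.04 ]]
blank scene 0.64 [341.8, 227.0, 54.7, 46.8] [[0.581 0.06  0.04 ]]
blank top 0.94 [285.0, 208.7, 32.7, 43.0] [[0.563 0.06  0.04 ]]
```

View pics/s6.png

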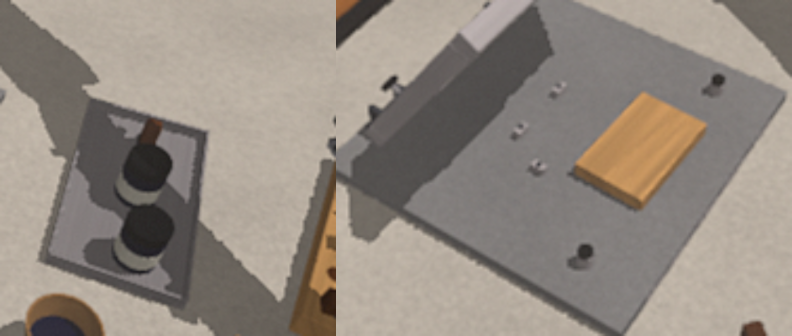

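```bash
python3 - <<'E'
from h import *
p,R=state()
R2=ori(-90,65)
c=plan(st(-.009,.19,.16),R2,16,(p,R)); c=plan(st(-.009,.182,.045),R2,8,c)
E
```

```text
t 14.55 tcp [0.4721 0.4891 0.1803] station [-0.1271  0.5293  0.1803] z [-0.032 -0.702 -0.711] F [-0.3 -0.8 -0.8] w -0.0001 gf 0.0 q [-1.3   1.01  0.56  0.99  0.    1.86 -0.87]
dist 0.36 turn deg 19.7 rows 16 per row mm 22.5
[0.0, 0.2, 0.0] [-0.014, 0.007, 0.016]
[0.0, 0.2, 0.0] [-0.015, 0.008, 0.015]
[0.0, 0.2, 0.0] [-0.015, 0.007, 0.016]
[0.0, 0.2, 0.0] [-0.015, 0.007, 0.014]
[0.0, 0.2, 0.0] [-0.015, 0.008, 0.015]
[0.0, 0.2, 0.0] [-0.016, 0.007, 0.014]
[0.0, 0.2, 0.0] [-0.016, 0.007, 0.014]
[0.0, 0.2, 0.0] [-0.017, 0.008, 0.014]
[0.0, 0.2, 0.0] [-0.016, 0.007, 0.013]
[0.0, 0.2, 0.0] [-0.017, 0.007, 0.013]
[0.0, 0.2, 0.0] [-0.017, 0.008, 0.012]
[0.0, 0.2, 0.0] [-0.018, 0.007, 0.012]
[0.0, 0.2, 0.0] [-0.018, 0.007, 0.012]
[0.0, 0.2, 0.0] [-0.018, 0.008, 0.011]
[0.0, 0.2, 0.0] [-0.018, 0.007, 0.011]
[0.0, 0.2, 0.0] [-0.018, 0.008, 0.01]
dist 0.115 turn deg 0.0 rows 8 per row mm 14.4
[0.0, 0.0, 0.0] [0.005, 0.0, 0.013]
[0.0, 0.0, 0.0] [0.005, 0.0, 0.014]
[0.0, 0.0, 0.0] [0.006, 0.0, 0.013]
[0.0, 0.0, 0.0] [0.005, 0.0, 0.014]
[0.0, 0.0, 0.0] [0.005, 0.0, 0.013]
[0.0, 0.0, 0.0] [0.005, 0.0, 0.014]
[0.0, 0.0, 0.0] [0.005, 0.0, 0.013]
[0.0, 0.0, 0.0] [0.005, 0.0, 0.014]
```

apply_moves(moves=[[0,0.2,0,-0.014,0.007,0.016,-1],[0,0.2,0,-0.015,0.008,0.015,-1],[0,0.2,0,-0.015,0.007,0.016,-1],[0,0.2,0,-0.015,0.007,0.014,-1],[0,0.2,0,-0.015,0.008,0.015,-1],[0,0.2,0,-0.016,0.007,0.014,-1],[0,0.2,0,-0.016,0.007,0.014,-1],[0,0.2,0,-0.017,0.008,0.014,-1]])

```text
clock: 15.22
tcp_pos: [0.5231, 0.3157, 0.1704]
orientation: [1.92, 1.834, -0.604]
contact_force: [0.5, 0.2, -0.3]
grip_width: -0.0002
gripper_force: 0.0
```

apply_moves(moves=[[0,0.2,0,-0.016,0.007,0.013,0.4],[0,0.2,0,-0.017,0.007,0.013,0.4],[0,0.2,0,-0.017,0.008,0.012,0.4],[0,0.2,0,-0.018,0.007,0.012,0.4],[0,0.2,0,-0.018,0.007,0.012,0.4],[0,0.2,0,-0.018,0.008,0.011,0.4],[0,0.2,0,-0.018,0.007,0.011,0.4],[0,0.2,0,-0.018,0.008,0.01,0.4]])

```text
clock: 15.88
tcp_pos: [0.5742, 0.1443, 0.1615]
orientation: [2.025, 1.934, -0.455]
contact_force: [1.1, 0.2, -0.5]
grip_width: 0.0599
gripper_force: 0.0
```

apply_moves(moves=[[0,0,0,0.005,0,0.013,0.4],[0,0,0,0.005,0,0.014,0.4],[0,0,0,0.006,0,0.013,0.4],[0,0,0,0.005,0,0.014,0.4],[0,0,0,0.005,0,0.013,0.4],[0,0,0,0.005,0,0.014,0.4],[0,0,0,0.004,0,0.011,0.4],[0,0,0,0.003,0,0.007,0.4]])

```text
clock: 16.55
tcp_pos: [0.5735, 0.137, 0.0547]
orientation: [2.024, 1.933, -0.458]
contact_force: [0.5, -0.7, -0.7]
grip_width: 0.0595
gripper_force: 0.0
```

```bash
python3 - <<'E'
from h import *
p,R=state()
# down along -z by 1 mm in tool coords
print(R.inv().apply([0,0,-1]).round(3), R.inv().apply(st(0,-1,0)-st(0,0,0)).round(3), R.inv().apply(st(1,0,0)-st(0,0,0)).round(3))
E
```

```text
t 16.55 tcp [0.5735 0.137  0.0547] station [-0.0083  0.1827  0.0547] z [-0.02  -0.429 -0.903] F [ 0.5 -0.7 -0.7] w 0.0595 gf 0.0 q [-0.96  0.71  0.56  1.77  0.04  0.97 -0.54]
[0.43  0.    0.903] [-0.903 -0.004  0.43 ] [-0.004  1.     0.001]
```

apply_moves(moves=[[0,0,0,0.003,0,0.006,0.4],[0,0,0,0.003,0,0.006,0.4],[0,0,0,0.002,0,0.006,0.4],[0,0,0,0.002,0,0.004,0.4],[0,0,0,0.002,0,0.004,0.4],[0,0,0,0.001,0,0.002,0.4],[0,0,0,0,0,0,0.4],[0,0,0,0,0,0,0.4]])

```text
clock: 17.22
tcp_pos: [0.5746, 0.1375, 0.0252]
orientation: [2.024, 1.933, -0.455]
contact_force: [-0.1, 0.4, -0.2]
grip_width: 0.0598
gripper_force: 0.0
```

```bash
python3 - <<'E'
from h import *
p,R=state()
E
```

```text
t 17.22 tcp [0.5746 0.1375 0.0252] station [-0.0072  0.1833  0.0252] z [-0.018 -0.429 -0.903] F [-0.1  0.4 -0.2] w 0.0598 gf 0.0 q [-0.95  0.75  0.55  1.78  0.02  0.93 -0.54]
```

apply_moves(moves=[[0,0,0,-0.011,0,0.006,0.4],[0,0,0,-0.011,0,0.006,0.4],[0,0,0,-0.009,0,0.004,0.4],[0,0,0,-0.009,0,0.004,0.4],[0,0,0,-0.009,0,0.004,0.4],[0,0,0,-0.009,0,0.005,0.4],[0,0,0,-0.009,0,0.004,0.4],[0,0,0,-0.009,0,0.004,0.4]])

```text
clock: 17.88
tcp_pos: [0.5705, 0.0519, 0.0243]
orientation: [2.024, 1.933, -0.455]
contact_force: [0.5, -0.1, -0.0]
grip_width: 0.0603
gripper_force: 0.0
```

```bash
cat >> h.py <<'E'
def blank(bias={"scene":(0,0),"top":(0,0)}):
    u=None
    for n in C:
        grab_frame(n); d=silhouettes("blank",n)
        if not d or d[0]["p"]<.3: print(n,"none"); continue
        c0=back(n,d[0]["extent"][:2],.03)[0]; v,f=fitbox({n:d[0]["mask"].astype(float)},box(.14,.09,.018,.038),[c0[0],c0[1],-.3])
        q=np.array([v[0]-S[0],v[1]-S[1]]); c,s=np.cos(S[2]),np.sin(S[2]); print("blank",n,round(d[0]["p"],2),np.round([c*q[0]+s*q[1],-s*q[0]+c*q[1],v[2]-S[2]],4),round(f))
E
python3 - <<'E'
from h import *
state(); blank()
E
```

```text
t 17.88 tcp [0.5705 0.0519 0.0243] station [-0.007   0.0976  0.0243] z [-0.019 -0.429 -0.903] F [ 0.5 -0.1 -0. ] w 0.0603 gf 0.0 q [-0.86  0.71  0.57  1.88  0.06  0.83 -0.46]
blank scene 0.97 [-0.0056  0.1002 -0.0588] 355
blank top 0.93 [-0.0117  0.1027 -0.0401] 253
```

```bash
python3 - <<'E'
from h import *
for n in C:
    g=grab_frame(n); d=silhouettes("blank",n); print(n,d[0]["p"],d[0]["extent"],d[0]["mask"].sum())
    h=cv2.cvtColor(g,cv2.COLOR_BGR2HSV); m=cv2.inRange(h,(8,90,60),(25,255,255)); x0,y0,x1,y1=(215,165,405,305) if n=="scene" else (250,140,385,275)
    ys,xs=np.nonzero(m[y0:y1,x0:x1]); print("colour",len(xs),xs.min()+x0,xs.max()+x0,ys.min()+y0,ys.max()+y0,np.mean(xs)+x0,np.mean(ys)+y0)
    for yy in((.1,.05,.02)): print(yy,proj(n,place([[0,yy,.03]],*S)).round(0))
    cv2.imwrite(f"pics/{n}_7.png",g)
    s=g[185:260:3,290:400:4] if n=="scene" else g[175:245:4,265:345:4]
    hh=cv2.inRange(cv2.cvtColor(s,cv2.COLOR_BGR2HSV),(8,90,60),(25,255,255))
    for r_ in hh: print("".join("#" if v else "." for v in r_))
E
```

```text
scene 0.78 [340.4, 227.6, 58.0, 46.9] 1107
colour 1244 215 393 165 304 335.8046623794212 228.86093247588425
0.1 [[340. 228.]]
0.05 [[325. 220.]]
0.02 [[316. 216.]]
............................
............................
............................
............................
............................
............................
............................
.............##.............
............####............
...........####.............
...........####....#........
..........#####..###........
.........#####....##........
.........####....##.........
........####....###.........
.......######..###..........
......###########...........
.......##########...........
.......#########............
.........#######............
..........#####.............
............##..............
.............#..............
............................
............................
top 0.93 [284.5, 208.6, 28.4, 43.1] 1038
colour 1012 272 352 151 241 288.9851778656126 209.02865612648222
0.1 [[287. 205.]]
0.05 [[302. 205.]]
0.02 [[311. 205.]]
....................
....................
....................
...##...............
....#####...........
.....####...........
...######...........
...######...........
...######...........
...######...........
.....####...........
...######...........
..#######...........
..#######...........
....................
....................
....................
....................
```

apply_moves(moves=[[0,0,0,-0.004,0,-0.009,0.4],[0,0,0,-0.004,0,-0.009,0.4],[0,0,0,-0.004,0,-0.009,0.4],[0,0,0,0.018,0,-0.009,0.2],[0,0,0,0.018,0,-0.009,0],[0,0,0,0.018,0,-0.009,-1],[0,0,0,0.018,0,-0.009,-1],[0,0,0,0.018,0,-0.009,-1]])

```text
clock: 18.95
tcp_pos: [0.5749, 0.1578, 0.0556]
orientation: [2.022, 1.936, -0.455]
contact_force: [0.0, 0.4, 0.6]
grip_width: 0.0071
gripper_force: 0.0
```

```bash
python3 - <<'E'
from h import *
p,R=state(); R2=ori(-90,65); plan(st(-.009,.187,.0255),R2,8,(p,R)); blank()
E
```

```text
t 18.95 tcp [0.5749 0.1578 0.0556] station [-0.0079  0.2035  0.0556] z [-0.018 -0.428 -0.904] F [0.  0.4 0.6] w 0.0071 gf 0.0 q [-0.97  0.72  0.56  1.74  0.03  1.   -0.55]
dist 0.034 turn deg 0.5 rows 8 per row mm 4.3
[0.0, 0.01, 0.01] [-0.0, -0.0, 0.004]
[0.0, 0.01, 0.01] [-0.001, -0.0, 0.005]
[0.0, 0.01, 0.01] [0.0, -0.0, 0.004]
[0.0, 0.01, 0.01] [-0.0, -0.001, 0.004]
[0.0, 0.01, 0.01] [-0.0, 0.0, 0.004]
[0.0, 0.01, 0.01] [-0.001, 0.0, 0.005]
[0.0, 0.01, 0.01] [0.0, -0.0, 0.004]
[0.0, 0.01, 0.01] [-0.0, -0.0, 0.004]
blank scene 0.67 [-0.0064  0.1001 -0.0556] 68
blank top 0.89 [-0.0122  0.1042 -0.0115] 63
```

apply_moves(moves=[[0,0,0,0,0,0.004,-1],[0,0,0,-0.001,0,0.005,-1],[0,0,0,0,0,0.004,-1],[0,0,0,0,0,0.004,-1],[0,0,0,0,0,0.004,-1],[0,0,0,-0.001,0,0.005,-1],[0,0,0,0,0,0.004,-1],[0,0,0,0,0,0.002,-1]])

```text
clock: 19.82
tcp_pos: [0.5742, 0.138, 0.0272]
orientation: [2.025, 1.933, -0.456]
contact_force: [0.8, -1.0, 0.4]
grip_width: 0.0002
gripper_force: 0.0
```

apply_moves(moves=[[0,0,0,-0.009,0,0.004,-1],[0,0,0,-0.009,0,0.004,-1],[0,0,0,-0.009,0,0.005,-1],[0,0,0,-0.009,0,0.004,-1],[0,0,0,-0.009,0,0.004,-1],[0,0,0,-0.009,0,0.004,-1],[0,0,0,-0.009,0,0.005,-1],[0,0,0,-0.009,0,0.004,-1]])

```text
clock: 20.48
tcp_pos: [0.5707, 0.058, 0.028]
orientation: [2.024, 1.933, -0.455]
contact_force: [0.1, 0.9, -0.7]
grip_width: 0.0001
gripper_force: 0.0
```

```bash
python3 - <<'E'
from h import *
p,R=state(); blank()
E
```

```text
t 20.48 tcp [0.5707 0.058  0.028 ] station [-0.0071  0.1037  0.028 ] z [-0.019 -0.429 -0.903] F [ 0.1  0.9 -0.7] w 0.0001 gf 0.0 q [-0.87  0.71  0.57  1.87  0.06  0.84 -0.47]
blank scene 0.62 [-0.0061  0.0993 -0.0462] 277
blank top 0.8 [-0.0121  0.1034 -0.033 ] 199
```

```bash
python3 - <<'E'
from h import *
a=grab_frame("scene")[170:270,280:400]; b=grab_frame("top")[150:260,250:350]
f=lambda i,s:cv2.resize(i,None,fx=s,fy=s,interpolation=cv2.INTER_CUBIC)
A=f(a,5); B=cv2.resize(b,(200,220)); B=cv2.copyMakeBorder(B,0,A.shape[0]-220,0,0,cv2.BORDER_CONSTANT)
cv2.imwrite("pics/s8.png",np.hstack([A,B]))
p,R=state(); print((proj("scene",[p])-[280,170])*5)
E
```

```text
t 20.78 tcp [0.5711 0.0602 0.0279] station [-0.0068  0.1059  0.0279] z [-0.018 -0.428 -0.904] F [-0.6 -0.2  0.1] w -0.0002 gf 0.0 q [-0.87  0.71  0.57  1.87  0.06  0.84 -0.47]
[[317.0843966  288.24949593]]
```

View pics/s8.png

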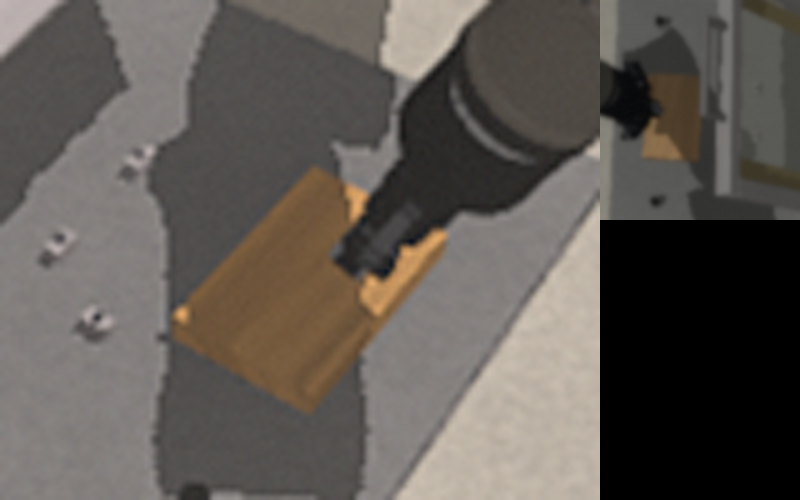

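```bash
python3 - <<'E'
from h import *
p,R=state(); z=R.as_matrix()[:,2]; print(r.grip_depth)
for d in(.01,.015,.02,.025,.03): print(d,((proj("scene",[p-d*z])-[280,170])*5).round(0),(proj("top",[p-d*z])-[250,150])*2, (p-d*z).round(3))
E
```

```text
t 20.78 tcp [0.5711 0.0602 0.0279] station [-0.0068  0.1059  0.0279] z [-0.018 -0.428 -0.904] F [-0.6 -0.2  0.1] w -0.0002 gf 0.0 q [-0.87  0.71  0.57  1.87  0.06  0.84 -0.47]
0.0187
0.01 [[325. 281.]] [[ 67.42425517 113.10218394]] [0.571 0.065 0.037]
0.015 [[329. 277.]] [[ 65.93872138 112.52649795]] [0.571 0.067 0.041]
0.02 [[333. 273.]] [[ 64.44529732 111.94775425]] [0.571 0.069 0.046]
0.025 [[337. 269.]] [[ 62.94391996 111.36592842]] [0.572 0.071 0.05 ]
0.03 [[341. 265.]] [[ 61.43452559 110.78099578]] [0.572 0.073 0.055]
```

apply_moves(moves=[[0,0,0,-0.004,0,-0.009,-1],[0,0,0,0.016,0,-0.007,-1],[0,0,0,0.018,0,-0.009,-1],[0,0,0,0.018,0,-0.009,-1],[0,0,0,0.004,0,0.008,-1],[0,0,0,0.004,0,0.008,-1],[0,0,0,0.002,0,0.005,-1],[0,0,0,0,0,0,-1]])

```text
clock: 21.45
tcp_pos: [0.5722, 0.1164, 0.0133]
orientation: [2.024, 1.933, -0.46]
contact_force: [-0.6, -0.6, -0.0]
grip_width: 0.0002
gripper_force: 0.0
```

```bash
python3 - <<'E'
from h import *
p,R=state()
E
```

```text
t 21.45 tcp [0.5722 0.1164 0.0133] station [-0.0085  0.1621  0.0133] z [-0.021 -0.43  -0.902] F [-0.6 -0.6 -0. ] w 0.0002 gf 0.0 q [-0.92  0.76  0.55  1.81  0.03  0.88 -0.53]
```

Creep down in 0.6 mm rows.

apply_moves(moves=[[0,0,0,0.0004,0,0.0009,-1],[0,0,0,0.0004,0,0.0009,-1],[0,0,0,0.0004,0,0.0009,-1],[0,0,0,0.0004,0,0.0009,-1],[0,0,0,0.0004,0,0.0009,-1],[0,0,0,0,0,0,-1],[0,0,0,0,0,0,-1],[0,0,0,0,0,0,-1]])

```text
clock: 22.12
tcp_pos: [0.5736, 0.1171, 0.01]
orientation: [2.024, 1.933, -0.455]
contact_force: [0.4, 1.2, -0.2]
grip_width: -0.0001
gripper_force: 0.0
```

apply_moves(moves=[[0,0,0,0.0004,0,0.0009,-1],[0,0,0,0.0004,0,0.0009,-1],[0,0,0,0.0004,0,0.0009,-1],[0,0,0,0.0004,0,0.0009,-1],[0,0,0,0,0,0,-1],[0,0,0,0,0,0,-1],[0,0,0,0,0,0,-1],[0,0,0,0,0,0,-1]])

```text
clock: 22.78
tcp_pos: [0.5736, 0.1169, 0.006]
orientation: [2.024, 1.933, -0.455]
contact_force: [0.2, -0.0, -0.3]
grip_width: 0.0002
gripper_force: 0.0
```

apply_moves(moves=[[0,0,0,0.0004,0,0.0009,-1],[0,0,0,0.0004,0,0.0009,-1],[0,0,0,0.0004,0,0.0009,-1],[0,0,0,0.0004,0,0.0009,-1],[0,0,0,0,0,0,-1],[0,0,0,0,0,0,-1],[0,0,0,0,0,0,-1],[0,0,0,0,0,0,-1]])

```text
clock: 23.45
tcp_pos: [0.5736, 0.1168, 0.0021]
orientation: [2.024, 1.933, -0.455]
contact_force: [-0.1, 0.3, -0.5]
grip_width: -0.0
gripper_force: 0.0
```

apply_moves(moves=[[0,0,0,0.0004,0,0.0009,-1],[0,0,0,0.0004,0,0.0009,-1],[0,0,0,0.0004,0,0.0009,-1],[0,0,0,0,0,0,-1],[0,0,0,0,0,0,-1],[0,0,0,0,0,0,-1],[0,0,0,0,0,0,-1],[0,0,0,0,0,0,-1]])

```text
clock: 24.12
tcp_pos: [0.5736, 0.1168, -0.0008]
orientation: [2.024, 1.933, -0.455]
contact_force: [-0.1, -0.2, 0.2]
grip_width: -0.0002
gripper_force: 0.0
```

apply_moves(moves=[[0,0,0,-0.009,0,0.004,-1],[0,0,0,-0.009,0,0.004,-1],[0,0,0,-0.009,0,0.005,-1],[0,0,0,-0.007,0,0.003,-1],[0,0,0,-0.007,0,0.004,-1],[0,0,0,-0.007,0,0.003,-1],[0,0,0,0,0,0,-1],[0,0,0,0,0,0,-1]])

```text
clock: 24.78
tcp_pos: [0.5711, 0.062, -0.0007]
orientation: [2.026, 1.931, -0.456]
contact_force: [-0.1, 0.1, 0.1]
grip_width: 0.0001
gripper_force: 0.1
```

```bash
python3 - <<'E'
from h import *
p,R=state(); blank()
E
```

```text
t 24.78 tcp [ 0.5711  0.062  -0.0007] station [-0.0069  0.1077 -0.0007] z [-0.019 -0.429 -0.903] F [-0.1  0.1  0.1] w 0.0001 gf 0.1 q [-0.86  0.75  0.55  1.87  0.04  0.8  -0.48]
blank scene 0.6 [-0.0065  0.0697  0.0383] 170
blank top 0.74 [-0.0125  0.076  -0.0335] 217
```

apply_moves(moves=[[0,0,0,-0.006,0,0.003,-1],[0,0,0,-0.006,0,0.003,-1],[0,0,0,-0.006,0,0.003,-1],[0,0,0,-0.006,0,0.003,-1],[0,0,0,-0.006,0,0.002,-1],[0,0,0,-0.005,0,0.003,-1],[0,0,0,-0.003,0,0.001,-1],[0,0,0,0,0,0,-1]])

```text
clock: 25.65
tcp_pos: [0.569, 0.0202, -0.0008]
orientation: [2.025, 1.932, -0.456]
contact_force: [0.6, -0.5, -0.6]
grip_width: 0.0001
gripper_force: 0.0
```

```bash
python3 - <<'E'
from h import *
p,R=state(); blank()
E
```

```text
t 25.65 tcp [ 0.569   0.0202 -0.0008] station [-0.0069  0.0659 -0.0008] z [-0.019 -0.429 -0.903] F [ 0.6 -0.5 -0.6] w 0.0001 gf 0.0 q [-0.81  0.74  0.56  1.91  0.06  0.75 -0.44]
blank scene 0.72 [-0.0039  0.0286  0.0206] 129
blank top 0.68 [-0.0294 -0.1193  0.5708] 12496
```

apply_moves(moves=[[0,0,0,-0.0018,0,0.0009,-1],[0,0,0,-0.0018,0,0.0009,-1],[0,0,0,-0.0018,0,0.0008,-1],[0,0,0,-0.0018,0,0.0009,-1],[0,0,0,-0.0018,0,0.0008,-1],[0,0,0,-0.0009,0,0.0004,-1],[0,0,0,0,0,0,-1],[0,0,0,0,0,0,-1]])

```text
clock: 26.52
tcp_pos: [0.5687, 0.0105, -0.001]
orientation: [2.024, 1.933, -0.455]
contact_force: [-0.6, -0.9, -0.1]
grip_width: -0.0002
gripper_force: 0.0
```

apply_moves(moves=[[0,0,0,-0.0009,0,0.0004,-1],[0,0,0,-0.0009,0,0.0004,-1],[0,0,0,-0.0009,0,0.0004,-1],[0,0,0,0,0,0,-1],[0,0,0,0,0,0,-1],[0,0,0,0,0,0,-1],[0,0,0,0,0,0,-1],[0,0,0,0,0,0,-1]])

```text
clock: 27.18
tcp_pos: [0.5686, 0.0077, -0.0009]
orientation: [2.024, 1.933, -0.455]
contact_force: [0.1, -0.3, -0.1]
grip_width: -0.0
gripper_force: 0.0
```

apply_moves(moves=[[0,0,0,-0.0009,0,0.0004,-1],[0,0,0,-0.0009,0,0.0004,-1],[0,0,0,-0.0009,0,0.0004,-1],[0,0,0,0,0,0,-1],[0,0,0,0,0,0,-1],[0,0,0,0,0,0,-1],[0,0,0,0,0,0,-1],[0,0,0,0,0,0,-1]])

```text
clock: 27.85
tcp_pos: [0.5682, 0.0055, -0.0011]
orientation: [2.024, 1.934, -0.455]
contact_force: [-1.6, 4.5, 1.4]
grip_width: 0.0001
gripper_force: 2.4
```

```bash
python3 - <<'E'
from h import *
p,R=state(); blank()
E
```

```text
t 27.85 tcp [ 0.5682  0.0055 -0.0011] station [-0.0069  0.0511 -0.0011] z [-0.019 -0.428 -0.904] F [-1.6  4.5  1.4] w 0.0001 gf 2.4 q [-0.79  0.73  0.57  1.92  0.07  0.74 -0.42]
blank scene 0.81 [-0.0055  0.0135  0.0471] 156
blank top 0.64 [-0.0086  0.036   0.0619] 1012
```

apply_moves(moves=[[0,0,0,-0.0009,0,0.0004,-1],[0,0,0,-0.0009,0,0.0004,-1],[0,0,0,0,0,0,-1],[0,0,0,0,0,0,-1],[0,0,0,0,0,0,-1],[0,0,0,0,0,0,-1],[0,0,0,0,0,0,-1],[0,0,0,0,0,0,-1]])

```text
clock: 28.72
tcp_pos: [0.5683, 0.0052, -0.0012]
orientation: [2.024, 1.936, -0.453]
contact_force: [-3.9, 8.8, 3.6]
grip_width: 0.0002
gripper_force: 4.7
```

```bash
python3 - <<'E'
from h import *
p,R=state(); print(telemetry.get_obs()["moment"])
# retreat, then to -x side pointing +x
c=plan(p+st(0,.06,.09)-st(0,0,0),R,6,(p,R)); c=plan(st(-.17,.045,.14),ori(-25,60),16,c)
E
```

```text
t 28.72 tcp [ 0.5683  0.0052 -0.0012] station [-0.0068  0.0509 -0.0012] z [-0.018 -0.426 -0.904] F [-3.9  8.8  3.6] w 0.0002 gf 4.7 q [-0.79  0.73  0.57  1.92  0.07  0.73 -0.42]
[ 1.91339489  0.69360419 -0.38249365]
dist 0.108 turn deg 0.0 rows 6 per row mm 18.0
[0.0, 0.0, 0.0] [0.003, 0.0, -0.018]
[0.0, 0.0, 0.0] [0.002, 0.0, -0.018]
[0.0, 0.0, 0.0] [0.003, 0.0, -0.017]
[0.0, 0.0, 0.0] [0.003, 0.0, -0.018]
[0.0, 0.0, 0.0] [0.002, 0.0, -0.018]
[0.0, 0.0, 0.0] [0.003, 0.0, -0.018]
dist 0.183 turn deg 64.8 rows 16 per row mm 11.5
[-0.31, -0.04, -0.6] [-0.005, -0.01, -0.001]
[-0.31, -0.04, -0.6] [-0.004, -0.011, -0.002]
[-0.31, -0.04, -0.6] [-0.004, -0.01, -0.001]
[-0.31, -0.04, -0.6] [-0.003, -0.011, -0.003]
[-0.31, -0.04, -0.6] [-0.003, -0.011, -0.002]
[-0.31, -0.04, -0.6] [-0.001, -0.011, -0.003]
[-0.31, -0.04, -0.6] [-0.001, -0.011, -0.003]
[-0.31, -0.04, -0.6] [-0.001, -0.011, -0.004]
[-0.31, -0.04, -0.6] [0.0, -0.011, -0.004]
[-0.31, -0.04, -0.6] [0.001, -0.01, -0.004]
[-0.31, -0.04, -0.6] [0.002, -0.011, -0.004]
[-0.31, -0.04, -0.6] [0.002, -0.01, -0.005]
[-0.31, -0.04, -0.6] [0.003, -0.01, -0.006]
[-0.31, -0.04, -0.6] [0.003, -0.009, -0.005]
[-0.31, -0.04, -0.6] [0.004, -0.009, -0.006]
[-0.31, -0.04, -0.6] [0.004, -0.008, -0.006]
```

apply_moves(moves=[[0,0,0,0.006,0,-0.003,-1],[0,0,0,0.007,0,-0.003,-1],[0,0,0,-0.006,0,-0.012,-1],[0,0,0,-0.008,0,-0.018,-1],[0,0,0,0,-0.02,0,-1],[0,0,0,0,-0.03,0,-1],[0,0,0,0,-0.03,0,-1],[0,0,0,0,-0.03,0,-1]])

```text
clock: 29.38
tcp_pos: [0.4584, 0.0215, 0.0329]
orientation: [2.025, 1.931, -0.454]
contact_force: [0.1, 1.3, -0.1]
grip_width: -0.0
gripper_force: 0.0
```

```bash
python3 - <<'E'
from h import *
p,R=state(); blank(); R2=ori(-90,65)
c=plan(st(-.127,.045,.02),R2,4,(p,R)); plan(st(-.127,-.003,-.001),R2,4,c)
E
```

```text
t 29.38 tcp [0.4584 0.0215 0.0329] station [-0.1174  0.0616  0.0329] z [-0.018 -0.429 -0.903] F [ 0.1  1.3 -0.1] w -0.0 gf 0.0 q [-0.98  0.57  0.63  2.15  0.11  0.72 -0.54]
blank scene 0.85 [-0.0031  0.015   0.0045] 63
blank top 0.59 [-0.0086  0.0401  0.0049] 957
dist 0.023 turn deg 0.5 rows 4 per row mm 5.8
[0.01, 0.02, 0.0] [-0.002, -0.002, 0.005]
[0.01, 0.02, 0.0] [-0.003, -0.003, 0.004]
[0.01, 0.02, 0.0] [-0.002, -0.002, 0.005]
[0.01, 0.02, 0.0] [-0.002, -0.003, 0.005]
dist 0.052 turn deg 0.0 rows 4 per row mm 13.1
[0.0, 0.0, 0.0] [-0.009, 0.0, 0.01]
[0.0, 0.0, 0.0] [-0.008, 0.0, 0.01]
[0.0, 0.0, 0.0] [-0.009, 0.0, 0.009]
[0.0, 0.0, 0.0] [-0.009, 0.0, 0.01]
```

apply_moves(moves=[[0,0,0,-0.002,-0.002,0.005,-1],[0,0,0,-0.003,-0.003,0.004,-1],[0,0,0,-0.002,-0.002,0.005,-1],[0,0,0,-0.002,-0.003,0.005,-1],[0,0,0,-0.009,0,0.01,-1],[0,0,0,-0.008,0,0.01,-1],[0,0,0,-0.009,0,0.009,-1],[0,0,0,-0.009,0,0.01,-1]])

```text
clock: 30.25
tcp_pos: [0.446, -0.043, -0.002]
orientation: [2.024, 1.933, -0.456]
contact_force: [0.1, 0.4, -0.2]
grip_width: -0.0002
gripper_force: 0.0
```

```bash
python3 - <<'E'
from h import *
p,R=state()
E
```

```text
t 30.25 tcp [ 0.446 -0.043 -0.002] station [-0.1266 -0.0034 -0.002 ] z [-0.019 -0.429 -0.903] F [ 0.1  0.4 -0.2] w -0.0002 gf 0.0 q [-0.87  0.62  0.62  2.23  0.13  0.56 -0.48]
```

apply_moves(moves=[[0,0,0,0,0.006,0,-1],[0,0,0,0,0.006,0,-1],[0,0,0,0,0.006,0,-1],[0,0,0,0,0.005,0,-1],[0,0,0,0,0.004,0,-1],[0,0,0,0,0.003,0,-1],[0,0,0,0,0.002,0,-1],[0,0,0,0,0.002,0,-1]])

```text
clock: 30.92
tcp_pos: [0.4804, -0.0432, -0.0015]
orientation: [2.024, 1.934, -0.455]
contact_force: [-0.1, -1.0, -0.4]
grip_width: 0.0
gripper_force: 0.0
```

apply_moves(moves=[[0,0,0,0,0.001,0,-1],[0,0,0,0,0.001,0,-1],[0,0,0,0,0.001,0,-1],[0,0,0,0,0.001,0,-1],[0,0,0,0,0,0,-1],[0,0,0,0,0,0,-1],[0,0,0,0,0,0,-1],[0,0,0,0,0,0,-1]])

```text
clock: 31.58
tcp_pos: [0.484, -0.0435, -0.0015]
orientation: [2.024, 1.933, -0.455]
contact_force: [0.7, -0.6, 0.5]
grip_width: -0.0003
gripper_force: 0.1
```

```bash
python3 - <<'E'
from h import *
p,R=state(); blank()
E
```

```text
t 31.58 tcp [ 0.484  -0.0435 -0.0015] station [-0.0886 -0.002  -0.0015] z [-0.019 -0.429 -0.903] F [ 0.7 -0.6  0.5] w -0.0003 gf 0.1 q [-0.82  0.65  0.6   2.15  0.12  0.6  -0.44]
blank scene 0.57 [-0.0039  0.0152  0.0186] 73
top none
```

apply_moves(moves=[[0,0,0,0,0.001,0,-1],[0,0,0,0,0.001,0,-1],[0,0,0,0,0.001,0,-1],[0,0,0,0,0.001,0,-1],[0,0,0,0,0,0,-1],[0,0,0,0,0,0,-1],[0,0,0,0,0,0,-1],[0,0,0,0,0,0,-1]])

```text
clock: 32.45
tcp_pos: [0.4882, -0.0437, -0.0015]
orientation: [2.024, 1.933, -0.455]
contact_force: [0.2, 0.2, -0.9]
grip_width: -0.0001
gripper_force: 0.0
```

apply_moves(moves=[[0,0,0,0,0.001,0,-1],[0,0,0,0,0.001,0,-1],[0,0,0,0,0.001,0,-1],[0,0,0,0,0,0,-1],[0,0,0,0,0,0,-1],[0,0,0,0,0,0,-1],[0,0,0,0,0,0,-1],[0,0,0,0,0,0,-1]])

```text
clock: 33.12
tcp_pos: [0.4912, -0.0438, -0.0015]
orientation: [2.024, 1.933, -0.455]
contact_force: [0.3, 0.5, -0.5]
grip_width: -0.0003
gripper_force: 0.0
```

apply_moves(moves=[[0,0,0,0,0.001,0,-1],[0,0,0,0,0.001,0,-1],[0,0,0,0,0.001,0,-1],[0,0,0,0,0.0,0,-1],[0,0,0,0,0,0,-1],[0,0,0,0,0,0,-1],[0,0,0,0,0,0,-1],[0,0,0,0,0,0,-1]])

```text
clock: 33.78
tcp_pos: [0.4928, -0.0442, -0.0017]
orientation: [2.025, 1.934, -0.458]
contact_force: [-5.0, 2.2, 0.6]
grip_width: 0.0002
gripper_force: 2.6
```

```bash
python3 - <<'E'
from h import *
p,R=state(); blank()
E
```

```text
t 33.78 tcp [ 0.4928 -0.0442 -0.0017] station [-0.0798 -0.0023 -0.0017] z [-0.021 -0.429 -0.903] F [-5.   2.2  0.6] w 0.0002 gf 2.6 q [-0.81  0.65  0.6   2.12  0.12  0.61 -0.43]
blank scene 0.98 [0.0033 0.0157 0.0015] 81
blank top 0.54 [0.0792 0.0245 0.1074] 1162
```

apply_moves(moves=[[0,0,0,0,0.001,0,-1],[0,0,0,0,0.001,0,-1],[0,0,0,0,0,0,-1],[0,0,0,0,0,0,-1],[0,0,0,0,0,0,-1],[0,0,0,0,-0.004,0,-1],[0,0,0,0,-0.01,0,-1],[0,0,0,0,-0.02,0,-1]])

```text
clock: 34.65
tcp_pos: [0.4648, -0.0421, -0.0012]
orientation: [2.023, 1.932, -0.449]
contact_force: [-0.6, 0.8, 0.7]
grip_width: -0.0
gripper_force: 0.0
```

```bash
python3 - <<'E'
from h import *
p,R=state(); blank(); R2=ori(-90,65)
c=plan(st(-.11,.07,.035),R2,5,(p,R)); c=plan(st(0,.075,.035),R2,4,c); c=plan(st(0,.062,-.001),R2,3,c); plan(st(0,.0525,-.001),R2,4,c)
E
```

```text
t 34.65 tcp [ 0.4648 -0.0421 -0.0012] station [-0.1078 -0.0016 -0.0012] z [-0.014 -0.428 -0.904] F [-0.6  0.8  0.7] w -0.0 gf 0.0 q [-0.85  0.63  0.61  2.19  0.13  0.57 -0.47]
blank scene 0.87 [ 0.0038  0.0154 -0.0016] 66
blank top 0.47 [0.0138 0.0332 0.0521] 1020
dist 0.08 turn deg 0.6 rows 5 per row mm 16.0
[0.01, 0.01, 0.0] [0.01, -0.0, -0.013]
[0.01, 0.01, 0.0] [0.01, -0.001, -0.012]
[0.01, 0.01, 0.0] [0.01, -0.0, -0.013]
[0.01, 0.01, 0.0] [0.009, -0.0, -0.013]
[0.01, 0.01, 0.0] [0.01, -0.001, -0.012]
dist 0.11 turn deg 0.0 rows 4 per row mm 27.5
[0.0, 0.0, 0.0] [0.001, 0.028, -0.001]
[0.0, 0.0, 0.0] [0.001, 0.027, -0.0]
[0.0, 0.0, 0.0] [0.001, 0.028, -0.001]
[0.0, 0.0, 0.0] [0.002, 0.027, -0.0]
dist 0.038 turn deg 0.0 rows 3 per row mm 12.8
[0.0, 0.0, 0.0] [0.001, 0.0, 0.013]
[0.0, 0.0, 0.0] [0.001, 0.0, 0.012]
[0.0, 0.0, 0.0] [0.001, 0.0, 0.013]
dist 0.01 turn deg 0.0 rows 4 per row mm 2.4
[0.0, 0.0, 0.0] [-0.002, -0.0, 0.001]
[0.0, 0.0, 0.0] [-0.002, -0.0, 0.001]
[0.0, 0.0, 0.0] [-0.002, -0.0, 0.001]
[0.0, 0.0, 0.0] [-0.003, -0.0, 0.001]
```

apply_moves(moves=[[0,0,0,0.01,0,-0.013,-1],[0,0,0,0.01,-0.001,-0.012,-1],[0,0,0,0.01,0,-0.013,-1],[0,0,0,0.01,0,-0.013,-1],[0,0,0,0.01,0,-0.012,-1],[0,0,0,0.001,0.028,-0.001,-1],[0,0,0,0.001,0.028,0,-1],[0,0,0,0.002,0.028,-0.001,-1]])

```text
clock: 35.52
tcp_pos: [0.5509, 0.0311, 0.0345]
orientation: [2.023, 1.934, -0.452]
contact_force: [1.0, 0.3, -0.0]
grip_width: -0.0002
gripper_force: 0.0
```

apply_moves(moves=[[0,0,0,0.001,0.026,0,-1],[0,0,0,0.001,0,0.012,-1],[0,0,0,0.001,0,0.013,-1],[0,0,0,0.001,0,0.013,-1],[0,0,0,-0.002,0,0.001,-1],[0,0,0,-0.002,0,0.001,-1],[0,0,0,-0.002,0,0.001,-1],[0,0,0,0,0,0,-1]])

```text
clock: 36.18
tcp_pos: [0.5742, 0.0093, -0.0012]
orientation: [2.025, 1.932, -0.453]
contact_force: [0.3, -0.4, -0.0]
grip_width: 0.0001
gripper_force: 0.0
```

```bash
python3 - <<'E'
from h import *
p,R=state(); blank()
E
```

```text
t 36.18 tcp [ 0.5742  0.0093 -0.0012] station [-0.0011  0.0552 -0.0012] z [-0.017 -0.428 -0.903] F [ 0.3 -0.4 -0. ] w 0.0001 gf 0.0 q [-0.79  0.74  0.57  1.91  0.06  0.74 -0.42]
blank scene 0.65 [0.0047 0.0133 0.0389] 111
blank top 0.86 [-0.0073  0.0549  0.0995] 962
```

Contact was at station y ≈ 0.0515; approach 4 to 5 mm.

apply_moves(moves=[[0,0,0,-0.0009,0,0.0004,-1],[0,0,0,-0.0009,0,0.0004,-1],[0,0,0,-0.0009,0,0.0004,-1],[0,0,0,-0.0009,0,0.0004,-1],[0,0,0,-0.0009,0,0.0004,-1],[0,0,0,0,0,0,-1],[0,0,0,0,0,0,-1],[0,0,0,0,0,0,-1]])

```text
clock: 37.05
tcp_pos: [0.5734, 0.0054, -0.002]
orientation: [2.024, 1.934, -0.454]
contact_force: [-1.0, 2.9, 1.2]
grip_width: 0.0002
gripper_force: 1.5
```

apply_moves(moves=[[0,0,0,-0.0009,0,0.0004,-1],[0,0,0,-0.0009,0,0.0004,-1],[0,0,0,0,0,0,-1],[0,0,0,0,0,0,-1],[0,0,0,0,0,0,-1],[0,0,0,0.004,0,-0.002,-1],[0,0,0,0.01,0,-0.006,-1],[0,0,0,0.018,0,-0.012,-1]])

```text
clock: 37.72
tcp_pos: [0.5743, 0.0373, 0.0029]
orientation: [2.027, 1.928, -0.46]
contact_force: [-0.9, 0.8, 0.1]
grip_width: -0.0004
gripper_force: 0.0
```

```bash
python3 - <<'E'
from h import *
p,R=state(); blank()
c=plan(st(0,.20,.30),ori(-90,80),8,(p,R)); c=plan(st(0,.19,.42),ori(-45,90),8,c)
for th in(.9,.96,1.0): print(th,-.15+.335*np.cos(th),.0535+.335*np.sin(th))
E
```

```text
t 37.72 tcp [0.5743 0.0373 0.0029] station [-0.0025  0.0832  0.0029] z [-0.021 -0.431 -0.902] F [-0.9  0.8  0.1] w -0.0004 gf 0.0 q [-0.83  0.75  0.56  1.88  0.05  0.79 -0.45]
blank scene 0.72 [0.005  0.0152 0.0037] 84
blank top 0.55 [-0.0024  0.0287  0.0961] 889
dist 0.319 turn deg 15.6 rows 8 per row mm 39.9
[0.0, 0.32, -0.0] [-0.003, 0.0, -0.04]
[0.0, 0.32, -0.0] [-0.001, 0.001, -0.04]
[0.0, 0.32, -0.0] [-0.001, -0.0, -0.04]
[0.0, 0.32, -0.0] [0.002, 0.0, -0.039]
[0.0, 0.32, -0.0] [0.002, 0.001, -0.04]
[0.0, 0.32, -0.0] [0.004, -0.0, -0.04]
[0.0, 0.32, -0.0] [0.005, 0.0, -0.04]
[0.0, 0.32, -0.0] [0.007, 0.001, -0.039]
dist 0.12 turn deg 46.0 rows 8 per row mm 15.1
[-0.08, 0.2, -0.94] [-0.004, -0.0, -0.015]
[-0.08, 0.2, -0.94] [-0.003, -0.0, -0.014]
[-0.08, 0.2, -0.94] [-0.004, -0.001, -0.015]
[-0.08, 0.2, -0.94] [-0.002, -0.0, -0.015]
[-0.08, 0.2, -0.94] [-0.003, -0.001, -0.014]
[-0.08, 0.2, -0.94] [-0.002, -0.001, -0.015]
[-0.08, 0.2, -0.94] [-0.002, -0.001, -0.015]
[-0.08, 0.2, -0.94] [-0.001, -0.001, -0.015]
0.9 0.05823933937067258 0.31591451472520693
0.96 0.042129195334273006 0.32792917538083444
1.0 0.031001272465826846 0.3353927799106453
```

apply_moves(moves=[[0,0.32,0,-0.003,0,-0.03,-1],[0,0.32,0,-0.001,0.001,-0.04,-1],[0,0.32,0,-0.001,0,-0.04,-1],[0,0.32,0,0.002,0,-0.039,-1],[0,0.32,0,0.002,0.001,-0.04,-1],[0,0.32,0,0.004,0,-0.04,-1],[0,0.32,0,0.005,0,-0.04,-1],[0,0.32,0,0.007,0.001,-0.039,-1]])

```text
clock: 38.58
tcp_pos: [0.5824, 0.1509, 0.2929]
orientation: [2.182, 2.08, -0.189]
contact_force: [1.4, 0.6, 0.1]
grip_width: 0.0002
gripper_force: 0.0
```

apply_moves(moves=[[-0.08,0.2,-0.94,-0.004,0,-0.015,0],[-0.08,0.2,-0.94,-0.003,0,-0.014,0.65],[-0.08,0.2,-0.94,-0.004,-0.001,-0.015,0.65],[-0.08,0.2,-0.94,-0.002,0,-0.015,0.65],[-0.08,0.2,-0.94,-0.003,-0.001,-0.014,0.65],[-0.08,0.2,-0.94,-0.002,-0.001,-0.015,0.65],[-0.08,0.2,-0.94,-0.002,-0.001,-0.015,0.65],[-0.08,0.2,-0.94,-0.001,-0.001,-0.015,0.65]])

```text
clock: 39.25
tcp_pos: [0.5818, 0.1398, 0.4109]
orientation: [-1.258, -2.876, 0.0]
contact_force: [1.2, 0.7, 0.5]
grip_width: 0.0704
gripper_force: 0.0
```

```bash
python3 - <<'E'
from h import *
p,R=state(); R2=ori(0,90)
for n in C: cv2.imwrite(f"pics/{n}_9.png",grab_frame(n))
c=plan(st(0,.12,.40),R2,8,(p,R)); c=plan(st(0,.052,.36),R2,4,c)
E
```

```text
t 39.25 tcp [0.5818 0.1398 0.4109] station [-1.000e-04  1.860e-01  4.109e-01] z [-0.002  0.001 -1.   ] F [1.2 0.7 0.5] w 0.0704 gf 0.0 q [-0.69  0.24  0.45  1.44 -0.1   1.49  0.51]
dist 0.067 turn deg 44.4 rows 8 per row mm 8.4
[-0.0, -0.0, -0.92] [-0.006, -0.006, 0.001]
[-0.0, -0.0, -0.92] [-0.005, -0.006, 0.002]
[-0.0, -0.0, -0.92] [-0.004, -0.007, 0.001]
[-0.0, -0.0, -0.92] [-0.004, -0.007, 0.001]
[-0.0, -0.0, -0.92] [-0.003, -0.008, 0.002]
[-0.0, -0.0, -0.92] [-0.003, -0.008, 0.001]
[-0.0, -0.0, -0.92] [-0.001, -0.008, 0.002]
[-0.0, -0.0, -0.92] [-0.001, -0.008, 0.001]
dist 0.079 turn deg 0.0 rows 4 per row mm 19.7
[0.0, 0.0, 0.0] [-0.0, -0.017, 0.01]
[0.0, 0.0, 0.0] [-0.0, -0.017, 0.01]
[0.0, 0.0, 0.0] [-0.0, -0.017, 0.01]
[0.0, 0.0, 0.0] [-0.0, -0.017, 0.01]
```

apply_moves(moves=[[0,0,-0.92,-0.006,-0.006,0.001,0.65],[0,0,-0.92,-0.005,-0.006,0.002,0.65],[0,0,-0.92,-0.004,-0.007,0.001,0.65],[0,0,-0.92,-0.004,-0.007,0.001,0.65],[0,0,-0.92,-0.003,-0.008,0.002,0.65],[0,0,-0.92,-0.003,-0.008,0.001,0.65],[0,0,-0.92,-0.001,-0.008,0.002,0.65],[0,0,-0.92,-0.001,-0.008,0.001,0.65]])

```text
clock: 40.02
tcp_pos: [0.5778, 0.0754, 0.3976]
orientation: [-0.088, -3.137, 0.002]
contact_force: [-0.4, 0.9, 0.1]
grip_width: 0.0703
gripper_force: 0.0
```

apply_moves(moves=[[0,0,0,0,-0.017,0.005,0.65],[0,0,0,0,-0.017,0.005,0.65],[0,0,0,0,-0.017,0.005,0.65],[0,0,0,0,-0.017,0.005,0.65],[0,0,0,0,0,0.005,0.65],[0,0,0,0,0,0.01,0.65],[0,0,0,0,0,0.005,0.65],[0,0,0,0,0,0,0.65]])

```text
clock: 40.68
tcp_pos: [0.5737, 0.01, 0.3571]
orientation: [-0.087, -3.136, -0.0]
contact_force: [1.1, -0.3, 0.3]
grip_width: 0.0703
gripper_force: 0.0
```

```bash
python3 - <<'E'
from h import *
p,R=state(); g={}
for n in C: g[n]=grab_frame(n)
# changed-pixel extents of the arm vs the previous pose (image-space tip check)
o=cv2.imread("pics/scene_7.png"); d=cv2.absdiff(g["scene"],o).max(2)>40
for row in range(40,200,5): 
    xs=np.nonzero(d[row,200:460])[0]; print(row,(xs.min()+200,xs.max()+200,len(xs)) if len(xs) else None,end=" ")
print()
for dd in(0,.02,.033,.045): print(dd,proj("scene",[p-dd*R.as_matrix()[:,2]+s*R.as_matrix()[:,1]*.035 for s in(-1,1)]).round(0).tolist())
for th in(.92,.96,1.0): print(th,proj("scene",place([[x,-.15+.335*np.cos(th),.0535+.335*np.sin(th)] for x in(-.065,0,.065)],*S)).round(0).tolist())
# ascii of darkness around
q=proj("scene",[p])[0].astype(int); a=cv2.cvtColor(g["scene"],cv2.COLOR_BGR2GRAY)[q[1]-40:q[1]+40:2,q[0]-45:q[0]+45:1]
print(q)
for r_ in a: print("".join("#%+-. "[min(5,v//40)] for v in r_))
E
```

```text
t 40.68 tcp [0.5737 0.01   0.3571] station [-0.0017  0.0558  0.3571] z [-0.005  0.    -1.   ] F [ 1.1 -0.3  0.3] w 0.0703 gf 0.0 q [-0.47  0.2   0.41  1.59 -0.08  1.37  1.47]
40 (np.int64(314), np.int64(459), 59) 45 (np.int64(307), np.int64(459), 70) 50 (np.int64(301), np.int64(459), 83) 55 (np.int64(301), np.int64(459), 80) 60 (np.int64(301), np.int64(459), 72) 65 (np.int64(301), np.int64(459), 74) 70 (np.int64(301), np.int64(459), 78) 75 (np.int64(302), np.int64(459), 69) 80 (np.int64(309), np.int64(459), 60) 85 (np.int64(310), np.int64(459), 63) 90 (np.int64(310), np.int64(459), 61) 95 (np.int64(311), np.int64(459), 52) 100 (np.int64(344), np.int64(459), 44) 105 (np.int64(343), np.int64(459), 45) 110 (np.int64(345), np.int64(459), 42) 115 (np.int64(420), np.int64(457), 37) 120 (np.int64(346), np.int64(455), 38) 125 (np.int64(430), np.int64(456), 27) 130 (np.int64(306), np.int64(457), 48) 135 (np.int64(273), np.int64(456), 100) 140 (np.int64(265), np.int64(455), 132) 145 (np.int64(260), np.int64(453), 128) 150 (np.int64(261), np.int64(451), 141) 155 (np.int64(252), np.int64(449), 1
[... 3585 characters left out ...]
+%+++++-------.................................................
++++++++++++++++++-+%%++++++++++-.........................................................
++++++++++++++++++%+++%%++++++-...........................................................
+++++++++++++++++++%%%++++++-.............................................................
++++++++-...+%++++%+++++++-...............................................................
%%%+++-....-+%+%%%+++++-..................................................................
#+---.......-%%%+++++-....................................................................
%+..........-++++++-......................................................................
```

apply_moves(moves=[[0,0,0,0,-0.002,0.01,0.65],[0,0,0,0,-0.002,0.01,0.65],[0,0,0,0,-0.002,0.01,0.65],[0,0,0,0,-0.002,0.01,0.65],[0,0,0,0,0,0.01,0.65],[0,0,0,0,0,0.005,0.65],[0,0,0,0,0,0.003,0.65],[0,0,0,0,0,0.003,0.65]])

```text
clock: 41.45
tcp_pos: [0.5742, 0.0007, 0.2981]
orientation: [-0.088, -3.139, -0.001]
contact_force: [-0.3, -0.1, 0.6]
grip_width: 0.0701
gripper_force: 0.0
```

apply_moves(moves=[[0,0,0,0,0,0.004,0.65],[0,0,0,0,0,0.004,0.65],[0,0,0,0,0,0.004,0.65],[0,0,0,0,0,0.004,0.65],[0,0,0,0,0,0.003,0.65],[0,0,0,0,0,0.002,0.65],[0,0,0,0,0,0,0.65],[0,0,0,0,0,0,0.65]])

```text
clock: 42.12
tcp_pos: [0.5741, 0.0006, 0.2775]
orientation: [-0.089, -3.139, -0.001]
contact_force: [-0.1, -0.4, 0.1]
grip_width: 0.0705
gripper_force: 0.0
```

```bash
cat > asc.py <<'E'
from h import *
p,R=state(); g=grab_frame("scene"); q=proj("scene",[p])[0].astype(int)
a=cv2.cvtColor(g,cv2.COLOR_BGR2GRAY)[q[1]-40:q[1]+30:2,q[0]-45:q[0]+45]; print(q)
for r_ in a: print("".join("#%+-. "[min(5,v//40)] for v in r_))
E
python3 asc.py
```

```text
t 42.12 tcp [0.5741 0.0006 0.2775] station [-0.0008  0.0465  0.2775] z [-0.001  0.001 -1.   ] F [-0.1 -0.4  0.1] w 0.0705 gf 0.0 q [-0.44  0.25  0.41  1.72 -0.11  1.2   1.51]
[326 149]
...................+%%%%%%%%%%%%%#%.....----+###%%#%%%%%-.-%#%%%#+-%#%%%%%%%#-............
........................+%%%%%%%#%-...........-+%##%%%%#--%%%%%%%--+#%%%%%%%#-............
.........................+%%%%%%%%#+...............+##%%%%#%%%%%#++%#%%%%%%%%.............
.........................-+%%%%%%##+...............-%#%%%%%%%%%%%%%%%%%%%%%#%.............
..........................+%+%%%%%#+................-+#%%%%%%%%%%%%%%%%%%%%#+.......--..-+
..........................+%+%#%%##+..............-..--+%#%%%%%%%%%%%%%%%%%#+++++++++++%%%
..........................+%+%%%%%#-...............-----+%%%%%%%%%%%%%%%%%%%++++++++++%%%%
..........................+%+%%%%%#-.............------+-+%%%%%%%%%%%%%%%%%+++++++++++%%%%
..........................-++%%%%##-..........------++-..-%#%%%%%%%%%%%%%+++++++++++++%%%%
...........................-+%%#%+-......-..------+++...-%%%%%%%%%%%%%+++++++++++++++++%%+
.....
[... 1569 characters left out ...]
---............................................................
...............--+----------------........................................................
.............-++++--------------------....................................................
...........-++%++%-------------------------...............................................
.........-+%%%+++%%+----------------------------..........................................
.......-++%%+++++%%+--------------------------------......................................
.....-+%%%%%%++++++%+-------------------------------------................................
...-+%%%+%+++%+%%%++%+-----------------------------------------...........................
```

apply_moves(moves=[[0,0,0,0,0,0,0.2],[0,0,0,0,0,0,0],[0,0,0,0,0,0,-0.3],[0,0,0,0,0,0,-0.6],[0,0,0,0,0,0,-1],[0,0,0,0,0,0,-1],[0,0,0,0,0,0,-1],[0,0,0,0,0,0,-1]], grip_force=25)

```text
clock: 42.83
tcp_pos: [0.5738, -0.001, 0.2772]
orientation: [-0.091, -3.138, 0.002]
contact_force: [-0.5, -5.6, -2.3]
grip_width: 0.0108
gripper_force: 24.3
```

```bash
python3 - <<'E'
from h import *
state()
E
```

```text
t 42.83 tcp [ 0.5738 -0.001   0.2772] station [-0.001   0.0449  0.2772] z [-0.002 -0.001 -1.   ] F [-0.5 -5.6 -2.3] w 0.0108 gf 24.3 q [-0.44  0.25  0.41  1.72 -0.1   1.2   1.51]
```

```bash
cat > arc.py <<'E'
from h import *
import sys
t0,t1=float(sys.argv[1]),float(sys.argv[2]); p,R=state()
B=lambda t:np.array([-.15+.335*np.cos(t),.0535+.335*np.sin(t)-.049])
t=np.linspace(t0,t1,9); e=np.zeros(2)
for a,b in zip(t,t[1:]):
    s=B(b)-B(a)+e; q=s.round(4); e=s-q; print([0,0,0,0,round(q[0],4),round(-q[1],4),-1],end=", ")
print(); print(B(t1))
E
for a in ".95 .76" ".76 .57" ".57 .38"; do python3 arc.py $a; done
```

```text
t 42.83 tcp [ 0.5738 -0.001   0.2772] station [-0.001   0.0449  0.2772] z [-0.002 -0.001 -1.   ] F [-0.5 -5.6 -2.3] w 0.0108 gf 24.3 q [-0.44  0.25  0.41  1.72 -0.1   1.2   1.51]
[0, 0, 0, 0, np.float64(0.0064), np.float64(0.0047), -1], [0, 0, 0, 0, np.float64(0.0063), np.float64(0.0049), -1], [0, 0, 0, 0, np.float64(0.0062), np.float64(0.005), -1], [0, 0, 0, 0, np.float64(0.0061), np.float64(0.0051), -1], [0, 0, 0, 0, np.float64(0.0059), np.float64(0.0053), -1], [0, 0, 0, 0, np.float64(0.0058), np.float64(0.0054), -1], [0, 0, 0, 0, np.float64(0.0057), np.float64(0.0056), -1], [0, 0, 0, 0, np.float64(0.0056), np.float64(0.0057), -1], 
[0.09282006 0.23528868]
t 42.83 tcp [ 0.5738 -0.001   0.2772] station [-0.001   0.0449  0.2772] z [-0.002 -0.001 -1.   ] F [-0.5 -5.6 -2.3] w 0.0108 gf 24.3 q [-0.44  0.25  0.41  1.72 -0.1   1.2   1.51]
[0, 0, 0, 0, np.float64(0.0054), np.float64(0.0058), -1], [0, 0, 0, 0, np.float64(0.0053), np.float64(0.006), -1], [0, 0, 0, 0, np.float64(0.0051), np.float64(0.0061), -1], [0, 0, 0, 0, np.float64(0.005), np.float64(0.0062), -1], [0, 0, 0, 0, np.float64(
[... 200 characters left out ...]
), -1], 
[0.13203683 0.18527674]
t 42.83 tcp [ 0.5738 -0.001   0.2772] station [-0.001   0.0449  0.2772] z [-0.002 -0.001 -1.   ] F [-0.5 -5.6 -2.3] w 0.0108 gf 24.3 q [-0.44  0.25  0.41  1.72 -0.1   1.2   1.51]
[0, 0, 0, 0, np.float64(0.0042), np.float64(0.0067), -1], [0, 0, 0, 0, np.float64(0.0041), np.float64(0.0069), -1], [0, 0, 0, 0, np.float64(0.0039), np.float64(0.0069), -1], [0, 0, 0, 0, np.float64(0.0037), np.float64(0.0071), -1], [0, 0, 0, 0, np.float64(0.0035), np.float64(0.0071), -1], [0, 0, 0, 0, np.float64(0.0034), np.float64(0.0072), -1], [0, 0, 0, 0, np.float64(0.0032), np.float64(0.0073), -1], [0, 0, 0, 0, np.float64(0.0031), np.float64(0.0073), -1], 
[0.16110265 0.12875836]
```

apply_moves(moves=[[0,0,0,0,0.0064,0.0047,-1],[0,0,0,0,0.0063,0.0049,-1],[0,0,0,0,0.0062,0.005,-1],[0,0,0,0,0.0061,0.0051,-1],[0,0,0,0,0.0059,0.0053,-1],[0,0,0,0,0.0058,0.0054,-1],[0,0,0,0,0.0057,0.0056,-1],[0,0,0,0,0.0056,0.0057,-1]])

```text
clock: 43.5
tcp_pos: [0.5763, 0.0479, 0.2354]
orientation: [-0.09, -3.138, 0.001]
contact_force: [-1.8, -4.4, -1.0]
grip_width: 0.0106
gripper_force: 24.3
```

```bash
python3 - <<'E'
from h import *
state()
E
```

```text
t 43.5 tcp [0.5763 0.0479 0.2354] station [-0.001   0.0939  0.2354] z [-0.002 -0.001 -1.   ] F [-1.8 -4.4 -1. ] w 0.0106 gf 24.3 q [-0.5   0.29  0.38  1.76 -0.12  1.12  1.44]
```

apply_moves(moves=[[0,0,0,0,0.0054,0.0058,-1],[0,0,0,0,0.0053,0.006,-1],[0,0,0,0,0.0051,0.0061,-1],[0,0,0,0,0.005,0.0062,-1],[0,0,0,0,0.0048,0.0063,-1],[0,0,0,0,0.0047,0.0064,-1],[0,0,0,0,0.0045,0.0066,-1],[0,0,0,0,0.0044,0.0066,-1]])

```text
clock: 44.17
tcp_pos: [0.5784, 0.0877, 0.1851]
orientation: [-0.089, -3.138, -0.0]
contact_force: [-2.4, -3.2, 1.4]
grip_width: 0.0104
gripper_force: 24.4
```

apply_moves(moves=[[0,0,0,0,0.0042,0.0067,-1],[0,0,0,0,0.0041,0.0069,-1],[0,0,0,0,0.0039,0.0069,-1],[0,0,0,0,0.0037,0.0071,-1],[0,0,0,0,0.0035,0.0071,-1],[0,0,0,0,0.0034,0.0072,-1],[0,0,0,0,0.0032,0.0073,-1],[0,0,0,0,0.0031,0.0073,-1]])

```text
clock: 44.83
tcp_pos: [0.5799, 0.1167, 0.1285]
orientation: [-0.089, -3.138, -0.0]
contact_force: [-1.7, -4.7, 1.1]
grip_width: 0.0108
gripper_force: 24.4
```

```bash
for a in ".38 .21" ".21 .07" ; do python3 arc.py $a | sed 's/np.float64//g'; done
```

```text
t 44.83 tcp [0.5799 0.1167 0.1285] station [-0.0009  0.1628  0.1285] z [-0.003  0.    -1.   ] F [-1.7 -4.7  1.1] w 0.0108 gf 24.4 q [-0.56  0.42  0.33  1.84 -0.17  0.91  1.36]
[0, 0, 0, 0, (0.0026), (0.0066), -1], [0, 0, 0, 0, (0.0024), (0.0067), -1], [0, 0, 0, 0, (0.0023), (0.0068), -1], [0, 0, 0, 0, (0.0021), (0.0068), -1], [0, 0, 0, 0, (0.002), (0.0068), -1], [0, 0, 0, 0, (0.0019), (0.0069), -1], [0, 0, 0, 0, (0.0017), (0.0069), -1], [0, 0, 0, 0, (0.0015), (0.0069), -1], 
[0.17764036 0.07433407]
t 44.83 tcp [0.5799 0.1167 0.1285] station [-0.0009  0.1628  0.1285] z [-0.003  0.    -1.   ] F [-1.7 -4.7  1.1] w 0.0108 gf 24.4 q [-0.56  0.42  0.33  1.84 -0.17  0.91  1.36]
[0, 0, 0, 0, (0.0012), (0.0057), -1], [0, 0, 0, 0, (0.001), (0.0058), -1], [0, 0, 0, 0, (0.001), (0.0058), -1], [0, 0, 0, 0, (0.0009), (0.0058), -1], [0, 0, 0, 0, (0.0007), (0.0058), -1], [0, 0, 0, 0, (0.0007), (0.0058), -1], [0, 0, 0, 0, (0.0006), (0.0059), -1], [0, 0, 0, 0, (0.0004), (0.0058), -1], 
[0.18417959 0.02793085]
```

apply_moves(moves=[[0,0,0,0,0.0026,0.0066,-1],[0,0,0,0,0.0024,0.0067,-1],[0,0,0,0,0.0023,0.0068,-1],[0,0,0,0,0.0021,0.0068,-1],[0,0,0,0,0.002,0.0068,-1],[0,0,0,0,0.0019,0.0069,-1],[0,0,0,0,0.0017,0.0069,-1],[0,0,0,0,0.0015,0.0069,-1]])

```text
clock: 45.5
tcp_pos: [0.5807, 0.1327, 0.0741]
orientation: [-0.09, -3.138, 0.001]
contact_force: [-2.2, -4.6, 0.1]
grip_width: 0.0109
gripper_force: 24.4
```

apply_moves(moves=[[0,0,0,0,0.0012,0.0057,-1],[0,0,0,0,0.001,0.0058,-1],[0,0,0,0,0.001,0.0058,-1],[0,0,0,0,0.0009,0.0058,-1],[0,0,0,0,0.0007,0.0058,-1],[0,0,0,0,0.0007,0.0058,-1],[0,0,0,0,0.0006,0.0059,-1],[0,0,0,0,0.0004,0.0058,-1]])

```text
clock: 46.17
tcp_pos: [0.581, 0.1387, 0.0278]
orientation: [-0.09, -3.138, 0.001]
contact_force: [-1.7, -6.1, 1.1]
grip_width: 0.0104
gripper_force: 24.5
```

```bash
python3 arc.py .07 0 | sed 's/np.float64//g'
```

```text
t 46.17 tcp [0.581  0.1387 0.0278] station [-0.0009  0.1848  0.0278] z [-0.003 -0.001 -1.   ] F [-1.7 -6.1  1.1] w 0.0104 gf 24.5 q [-0.55  0.57  0.28  1.89 -0.23  0.72  1.37]
[0, 0, 0, 0, (0.0002), (0.0029), -1], [0, 0, 0, 0, (0.0002), (0.003), -1], [0, 0, 0, 0, (0.0001), (0.0029), -1], [0, 0, 0, 0, (0.0001), (0.0029), -1], [0, 0, 0, 0, (0.0001), (0.0029), -1], [0, 0, 0, 0, (0.0001), (0.003), -1], [0, 0, 0, 0, (0.0), (0.0029), -1], [0, 0, 0, 0, (0.0), (0.0029), -1], 
[0.185  0.0045]
```

apply_moves(moves=[[0,0,0,0,0,0.003,-1],[0,0,0,0,0,0.003,-1],[0,0,0,0,0,0.003,-1],[0,0,0,0,0,0.003,-1],[0,0,0,0,0,0.003,-1],[0,0,0,0,0,0.002,-1],[0,0,0,0,0,0.001,-1],[0,0,0,0,0,0.001,-1]])

```text
clock: 46.83
tcp_pos: [0.5811, 0.1392, 0.0095]
orientation: [-0.09, -3.138, -0.0]
contact_force: [-7.2, -5.7, 15.8]
grip_width: 0.011
gripper_force: 26.0
```

apply_moves(moves=[[0,0,0,0,0,0.001,-1],[0,0,0,0,0,0.001,-1],[0,0,0,0,0,0.001,-1],[0,0,0,0,0,0.001,-1],[0,0,0,0,0,0,-1],[0,0,0,0,0,0,-1],[0,0,0,0,0,0,-1],[0,0,0,0,0,0,-1]])

```text
clock: 47.5
tcp_pos: [0.5824, 0.1393, 0.0082]
orientation: [-0.091, -3.14, -0.002]
contact_force: [-9.5, -7.7, 27.1]
grip_width: 0.0108
gripper_force: 27.7
```

apply_moves(moves=[[0,0,0,0,0,-0.001,-1],[0,0,0,0,0,-0.001,-1],[0,0,0,0,0,0,-0.6],[0,0,0,0,0,0,-0.4],[0,0,0,0,0,0,-0.4],[0,0,0,0,0,0,-0.4],[0,0,0,0,0,-0.005,-0.4],[0,0,0,0,0,-0.01,-0.4]])

```text
clock: 48.17
tcp_pos: [0.5807, 0.14, 0.0219]
orientation: [-0.088, -3.137, -0.0]
contact_force: [-0.1, 0.5, -0.4]
grip_width: 0.0258
gripper_force: 0.0
```

apply_moves(moves=[[0,0,0,0,0,-0.02,-0.4],[0,0,0,0,0,-0.02,-0.4],[0,0,0,0,0,-0.03,-0.4],[0,0,0,0,0.02,-0.03,-0.4],[0,0,0,0,0.03,-0.03,-0.4],[0,0,0,0,0.03,-0.02,-0.4],[0,0,0,0,0.03,-0.01,-0.4],[0,0,0,0,0.02,0,-0.4]])

```text
clock: 48.83
tcp_pos: [0.5905, 0.2737, 0.1867]
orientation: [0.084, 3.136, 0.009]
contact_force: [1.3, 0.3, -0.3]
grip_width: 0.0255
gripper_force: 0.0
```

```bash
python3 - <<'E'
from h import *
state(); g={n:grab_frame(n) for n in C}
for n in C: cv2.imwrite(f"pics/{n}_10.png",g[n])
for n in C: print(n,[(round(d["p"],2),d["extent"]) for d in silhouettes("screen",n)[:1]])
for th in(0,.015,.03,.05):
    pt=lambda X,d,z:[X,-.15+d*np.cos(th)-z*np.sin(th),.0535+d*np.sin(th)+z*np.cos(th)]
    for n in C: print(th,n,"endtop L/R, bar L/R",proj(n,place([pt(.17,.29,.0125),pt(-.17,.29,.0125),pt(.065,.335,0),pt(-.065,.335,0)],*S)).round(1).tolist())
q=proj("scene",place([[.06,.16,.06]],*S))[0].astype(int); print(q)
a=cv2.cvtColor(g["scene"],cv2.COLOR_BGR2GRAY)[q[1]-30:q[1]+24:1,q[0]-30:q[0]+50]
for i,r_ in enumerate(a): print(q[1]-30+i,"".join("#%+-. "[min(5,v//40)] for v in r_))
E
```

```text
t 48.83 tcp [0.5905 0.2737 0.1867] station [0.0019 0.3201 0.1867] z [ 0.004  0.006 -1.   ] F [ 1.3  0.3 -0.3] w 0.0255 gf 0.0 q [-0.76  0.45  0.32  1.65 -0.16  1.06  1.12]
scene [(0.79, [305.1, 218.2, 152.4, 118.9])]
top [(0.95, [310.4, 205.4, 105.9, 107.5])]
0 scene endtop L/R, bar L/R [[319.4, 270.4], [382.5, 188.3], [356.8, 252.2], [379.8, 220.1]]
0 top endtop L/R, bar L/R [[275.4, 151.7], [272.3, 255.5], [261.0, 183.6], [259.6, 223.0]]
0.015 scene endtop L/R, bar L/R [[319.3, 269.3], [382.6, 187.2], [356.9, 251.0], [380.0, 218.8]]
0.015 top endtop L/R, bar L/R [[275.4, 151.3], [272.3, 255.4], [260.8, 183.2], [259.4, 222.7]]
0.03 scene endtop L/R, bar L/R [[319.2, 268.2], [382.7, 186.1], [357.0, 249.8], [380.2, 217.6]]
0.03 top endtop L/R, bar L/R [[275.4, 150.9], [272.3, 255.2], [260.7, 182.8], [259.3, 222.5]]
0.05 scene endtop L/R, bar L/R [[319.1, 266.7], [382.8, 184.5], [357.2, 248.1], [380.4, 215.9]]
0.05 top endtop L/R, bar L/R [[275.4, 150.3], [272.3, 255.0], [260.6, 182.3], [259.1, 222.1]]
[349 245]
215 ----------------------------------.........--++++---------------------
[... 3815 characters left out ...]
....................
261 +++++++++++++++++++++++++++++++++++++++%%%%++-..................................
262 +++++++++++++++++++++++++%++++++++++++++++%+-...................................
263 +++++++++++++++++++++%++++++++++++++++++++%+....................................
264 ++++++++++++++++++++++++++++++++++++++++++%-....................................
265 +++++++++++++%%++++++++++++++++++++++++++++.....................................
266 +++++++++++++++++++++++++++++++++++++++++++---.-................................
267 ++++++++++++++++++++++++++%+++++++++++++++++++++................................
268 ++++++++++++%+++++++++++++++++++++++++++++++++++................................
```

apply_moves(moves=[[0,0,0,0,-0.02,0.005,-1],[0,0,0,0,-0.025,0.01,-1],[0,0,0,0,-0.03,0.015,-1],[0,0,0,0,-0.03,0.02,-1],[0,0,0,0,-0.02,0.025,-1],[0,0,0,0,-0.01,0.025,-1],[0,0,0,0,0,0.02,-1],[0,0,0,0,0,0.01,-1]])

```text
clock: 49.7
tcp_pos: [0.5796, 0.1305, 0.0499]
orientation: [-0.095, -3.135, 0.003]
contact_force: [-0.6, 0.0, -0.6]
grip_width: 0.0004
gripper_force: 0.0
```

```bash
python3 - <<'E'
from h import *
p,R=state(); plan(st(0,.185,.038),ori(0,90),8,(p,R))
E
```

```text
t 49.7 tcp [0.5796 0.1305 0.0499] station [-0.0019  0.1765  0.0499] z [-0.005 -0.002 -1.   ] F [-0.6  0.  -0.6] w 0.0004 gf 0.0 q [-0.55  0.53  0.3   1.88 -0.22  0.76  1.38]
dist 0.015 turn deg 0.7 rows 8 per row mm 1.8
[-0.0, -0.01, -0.01] [-0.0, 0.001, 0.001]
[-0.0, -0.01, -0.01] [-0.0, 0.001, 0.002]
[-0.0, -0.01, -0.01] [-0.001, 0.001, 0.001]
[-0.0, -0.01, -0.01] [0.0, 0.001, 0.002]
[-0.0, -0.01, -0.01] [-0.0, 0.001, 0.001]
[-0.0, -0.01, -0.01] [-0.0, 0.001, 0.002]
[-0.0, -0.01, -0.01] [-0.001, 0.001, 0.001]
[-0.0, -0.01, -0.01] [0.0, 0.002, 0.002]
```

apply_moves(moves=[[0,0,0,0,0.002,0.002,-1],[0,0,0,0,0.002,0.002,-1],[0,0,0,0,0.002,0.002,-1],[0,0,0,0,0.002,0.002,-1],[0,0,0,0,0.001,0.002,-1],[0,0,0,0,0,0.002,-1],[0,0,0,0,0,0,-1],[0,0,0,0,0,0,-1]])

```text
clock: 50.37
tcp_pos: [0.5819, 0.1433, 0.0401]
orientation: [-0.088, -3.139, -0.001]
contact_force: [-0.6, 0.7, -0.2]
grip_width: 0.0
gripper_force: 0.0
```

apply_moves(moves=[[0,0,0,0,0,0.001,-1],[0,0,0,0,0,0.001,-1],[0,0,0,0,0,0.001,-1],[0,0,0,0,0,0.001,-1],[0,0,0,0,0,0,-1],[0,0,0,0,0,0,-1],[0,0,0,0,0,0,-1],[0,0,0,0,0,0,-1]])

```text
clock: 51.03
tcp_pos: [0.5819, 0.1433, 0.0361]
orientation: [-0.088, -3.139, -0.001]
contact_force: [-0.3, -0.0, 0.6]
grip_width: 0.0001
gripper_force: 0.0
```

apply_moves(moves=[[0,0,0,0,0,0.001,-1],[0,0,0,0,0,0.001,-1],[0,0,0,0,0,0.001,-1],[0,0,0,0,0,0,-1],[0,0,0,0,0,0,-1],[0,0,0,0,0,0,-1],[0,0,0,0,0,0,-1],[0,0,0,0,0,0,-1]])

```text
clock: 51.7
tcp_pos: [0.5819, 0.1433, 0.0331]
orientation: [-0.089, -3.139, -0.001]
contact_force: [-0.7, 0.0, 0.3]
grip_width: -0.0002
gripper_force: 0.0
```

apply_moves(moves=[[0,0,0,0,-0.001,0.001,-1],[0,0,0,0,-0.001,0.001,-1],[0,0,0,0,-0.001,0.001,-1],[0,0,0,0,-0.001,0,-1],[0,0,0,0,0,0,-1],[0,0,0,0,0,0,-1],[0,0,0,0,0,0,-1],[0,0,0,0,0,0,-1]])

```text
clock: 52.37
tcp_pos: [0.5817, 0.1393, 0.0301]
orientation: [-0.088, -3.139, -0.001]
contact_force: [-0.9, -0.2, 0.1]
grip_width: 0.0001
gripper_force: 0.0
```

apply_moves(moves=[[0,0,0,0,0,0.001,-1],[0,0,0,0,0,0.001,-1],[0,0,0,0,0,0.001,-1],[0,0,0,0,0,0,-1],[0,0,0,0,0,0,-1],[0,0,0,0,0,0,-1],[0,0,0,0,0,0,-1],[0,0,0,0,0,0,-1]])

```text
clock: 53.03
tcp_pos: [0.5816, 0.1393, 0.0271]
orientation: [-0.088, -3.139, -0.001]
contact_force: [-0.6, 0.1, -0.4]
grip_width: -0.0
gripper_force: 0.0
```

apply_moves(moves=[[0,0,0,0,0,0.001,-1],[0,0,0,0,0,0.001,-1],[0,0,0,0,0,0.001,-1],[0,0,0,0,0,0,-1],[0,0,0,0,0,0,-1],[0,0,0,0,0,0,-1],[0,0,0,0,0,0,-1],[0,0,0,0,0,0,-1]])

```text
clock: 53.7
tcp_pos: [0.5817, 0.1393, 0.0241]
orientation: [-0.089, -3.139, -0.001]
contact_force: [-0.2, -0.1, -0.4]
grip_width: 0.0004
gripper_force: 0.0
```

apply_moves(moves=[[0,0,0,0,0,0.001,-1],[0,0,0,0,0,0.001,-1],[0,0,0,0,0,0,-1],[0,0,0,0,0,0,-1],[0,0,0,0,0,0,-1],[0,0,0,0,0,0,-1],[0,0,0,0,0,0,-1],[0,0,0,0,0,0,-1]])

```text
clock: 54.37
tcp_pos: [0.5816, 0.1393, 0.022]
orientation: [-0.089, -3.139, -0.001]
contact_force: [-0.4, 0.0, -0.2]
grip_width: 0.0001
gripper_force: 0.0
```

apply_moves(moves=[[0,0,0,0,0,0.001,-1],[0,0,0,0,0,0.001,-1],[0,0,0,0,0,0.001,-1],[0,0,0,0,0,0,-1],[0,0,0,0,0,0,-1],[0,0,0,0,0,0,-1],[0,0,0,0,0,0,-1],[0,0,0,0,0,0,-1]])

```text
clock: 55.03
tcp_pos: [0.5818, 0.1394, 0.0205]
orientation: [-0.089, -3.139, -0.002]
contact_force: [-4.6, -0.6, 14.4]
grip_width: 0.0
gripper_force: 7.2
```

```bash
python3 asc.py
```

```text
t 55.03 tcp [0.5818 0.1394 0.0205] station [-0.      0.1855  0.0205] z [-0.001  0.001 -1.   ] F [-4.6 -0.6 14.4] w 0.0 gf 7.2 q [-0.55  0.58  0.28  1.89 -0.23  0.71  1.38]
[367 243]
---------------------------+%#%%%%%%%%%%%%%%%%%%%%%%%%%%%%%%%%%%%%%#+------------.........
--------------------------+%#%%%%%%%%%%%%%%%%%%%%%%%%%%%%%%%%%%%%%%%+----------+-.........
----------------------------%##%%%%%%%%%%%%%%%%%%%%%%%%%%%%%%%%%%%%%+---------+-..........
-----------------------------+%#%%%%%%%%%%%%%%%%%%%%%%%%%%%%%%%%%%%#%+------++-...........
------------------------------+%#%%%%%#%%%%%%%%%%%%%%%%%%%%%%%%%%%%%%+-----++.............
-------------------------------+%#%%#++%#%%%%%%%%%%%%%%%%%%%%%%%%%%%+----++-..............
-------------------------------.-+#%#%-+#%%%%%%%%%%%%%%%%%%%%%%%%%%%+++-++................
-----------------------------....-+#%%%%%%%%%%%%%%%%%%%%%%%%##%++%%%%++%%%%-..............
-------------------------+--......-+%#%%%%%%%%%%%%%%%%%%%%%++--++%%%%%%+++%+-.............
--------------------------..........+%%%%#%%%%%%%%%%%%%%%--++%#%%%%%%%%%%%+...............
--------
[... 1566 characters left out ...]
+%%+%+----+++%+-++-............................................
.......-+++------+++%%+%%%%%++%+----------++-.............................................
.....--++------------+++%%%%%%+----------+-...............................................
...--+++------------------++-----------++-................................................
..-+++--------------------------------+-..................................................
--++---------------------------------+-...................................................
+++--------------------------------+--....................................................
+---------------------------------+-......................................................
```

apply_moves(moves=[[0,0,0,0,0,-0.003,-1],[0,0,0,0,0,-0.01,-1],[0,0,0,0,0,-0.02,-1],[0,0,0,0,0,-0.03,-1],[0,0,0,0,0.01,-0.03,-1],[0,0,0,0,0.01,-0.03,-1],[0,0,0,0,0.01,-0.02,-1],[0,0,0,0,0,-0.01,-1]])

```text
clock: 55.75
tcp_pos: [0.585, 0.1722, 0.1757]
orientation: [0.084, 3.137, 0.006]
contact_force: [0.4, 0.7, 0.2]
grip_width: -0.0
gripper_force: 0.0
```

```bash
python3 - <<'E'
from h import *
from bench import order
state(); 
for n in C: grab_frame(n)
for t in("blank","jar","tray_jar"):
  for n in C:
    for d in silhouettes(t,n)[:2]: print(t,n,round(d["p"],2),d["extent"],back(n,d["extent"][:2],.038).round(3))
print("home px",proj("scene",[st(0,.015,.038)]),proj("top",[st(0,.015,.038)]))
print(order.hand_in())
E
```

```text
t 55.75 tcp [0.585  0.1722 0.1757] station [0.0015 0.2185 0.1757] z [ 0.003  0.004 -1.   ] F [0.4 0.7 0.2] w -0.0 gf 0.0 q [-0.65  0.4   0.34  1.76 -0.15  1.01  1.27]
blank scene 0.73 [470.6, 221.9, 9.4, 11.7] [[0.381 0.359 0.038]]
jar scene 0.86 [468.8, 244.8, 32.9, 28.7] [[0.465 0.375 0.038]]
jar top 0.69 [318.6, 208.7, 121.2, 120.7] [[ 0.56  -0.049  0.038]]
jar top 0.61 [187.5, 244.1, 20.8, 21.6] [[0.46  0.375 0.038]]
tray_jar scene 0.58 [470.5, 273.5, 27.8, 32.8] [[0.552 0.402 0.038]]
tray_jar scene 0.21 [309.0, 215.9, 116.2, 89.6] [[ 0.59  -0.039  0.038]]
tray_jar top 0.62 [182.8, 215.2, 21.8, 18.9] [[0.555 0.392 0.038]]
tray_jar top 0.23 [315.4, 207.1, 74.0, 89.1] [[ 0.565 -0.038  0.038]]
home px [[314.53842562 213.37730141]] [[313.00175215 204.77569678]]
the job is handed in; nothing more can be done
None
```

I handed the job in at about 56 s. The jar stands upright in the tray, the blank was pushed until it met firm resistance against the lay stops, and the screen is fully down on its rests; the blank could not be seen under the lowered screen for a last check.

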